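Fetch the blocked shim drawer

TASK

The valve shims are wanted: the red bottle and the green tin stand in the way of the yellow drawer, so first stand each on the square mat of its own colour on the white board, then draw the yellow drawer out of the front of the grey rack and lay it on the cork mat, centred and lined up with the mat's length, then stand the bottle and the tin back in the middle of the round mats of their own colours where they came from. Keep everything upright, set things down without dropping them, and leave the blue drawer where it is.

Things in the scene. Friction and masses are not known exactly. Their poses are not given: they have to be found in the camera images.
- bottle: Red round plastic squeeze bottle with a white cap, standing upright. Straight body 44 mm in diameter up to 66 mm, shoulder, then cap 22 mm in diameter; 92 mm tall in all, about 0.14 kg. Origin at the centre of its underside, z up. At the start on the round red mat, in the way of the yellow drawer.
- tin: Green round tin with a black lid of the same diameter, standing upright: 45 mm in diameter, 78 mm tall, about 0.18 kg. Origin at the centre of its underside, z up. At the start on the round green mat, in the way of the yellow drawer.
- drawer_yellow: Yellow open drawer, 0.11 kg, loose in a rack bay. Along its x: fin handle x -64 to -28 mm (10 thick, z 4 to 44, pinch from above), box x -28 to 64 (50 wide, 36 high, 3 walls, steel shims inside). Origin mid-length, underside. 4 mm free each side, 6 above. Fin and 12 mm of box stick out in front of the roof; drawn 85 mm straight along -x it clears the roof and can be lifted.
- drawer_blue: Blue drawer of the same make in the other bay, 75 mm to one side of the yellow one; it is not wanted.
- rack: Grey steel rack fixed to the bench, 100 mm deep (x), 145 mm wide (y), 50 mm high; two bays side by side, open only at the front (its -x side); bay floor 4 mm above the bench, roof underside at 46 mm. Two 32 mm tall valve springs are fixed on the rear half of the roof. Origin at the centre of its underside, x pointing to its back. Its bays and the drawers in them lie along its x.
- park_red: Red square mat, 70 x 70 mm, 3 mm thick, fixed on the white cutting board (board 8 mm thick, 150 x 200 mm): the place for the bottle to wait. Origin at the centre of its underside, 8 mm above the bench.
- park_green: Green square mat, 70 x 70 mm, 3 mm thick, fixed on the same white board, 100 mm from the red one: the place for the tin to wait. Origin at the centre of its underside, 8 mm above the bench.
- home_red: Red round mat, 70 mm in diameter, 3 mm thick, fixed on the bench in front of the rack: the bottle's own place. Origin at the centre of its underside.
- home_green: Green round mat, 70 mm in diameter, 3 mm thick, fixed on the bench in front of the rack, 85 mm from the red one: the tin's own place. Origin at the centre of its underside.
- work_mat: Cork mat, 150 mm long (its x), 90 mm wide (its y), 3 mm thick, fixed flat on the bench: the place for the yellow drawer, which lies along the mat's length either way round. Origin at the centre of its underside.
There are look-alikes about, which are no part of the job. There is more than one size of the bottle; the one meant has the size given above.

How it is judged:
On the way, in this order (a step that is already met when the one before it is completed fails the run):
1. the bottle stands on the red square mat and the tin on the green square mat, both let go, with the yellow drawer still in its bay (horizontal distance between bottle and park_red below 0.012 m and angle between each of bottle, tin's own z axis and vertical below 0.1 rad and z of bottle in the frame of park_red between 0 and 0.006 m and linear speed of each of bottle, tin below 0.03 m/s and contact force between the fingers and bottle below 0.3 N and horizontal distance between tin and park_green below 0.012 m and z of tin in the frame of park_green between 0 and 0.006 m and contact force between the fingers and tin below 0.3 N and distance of drawer_yellow from where it was at the start of the episode below 0.015 m), for 0.2 s.
2. the yellow drawer lies centred and lined up on the cork mat, let go, while the bottle and the tin still wait on their square mats (horizontal distance between drawer_yellow and work_mat below 0.015 m and angle between the x axis of drawer_yellow and the x axis of work_mat, either way round below 0.2 rad and angle between each of drawer_yellow, bottle, tin's own z axis and vertical below 0.1 rad and z of drawer_yellow in the frame of work_mat below 0.008 m and linear speed of each of drawer_yellow, bottle, tin below 0.03 m/s and contact force between the fingers and drawer_yellow below 0.3 N and horizontal distance between bottle and park_red below 0.012 m and z of bottle in the frame of park_red between 0 and 0.006 m and contact force between the fingers and bottle below 0.3 N and horizontal distance between tin and park_green below 0.012 m and z of tin in the frame of park_green between 0 and 0.006 m and contact force between the fingers and tin below 0.3 N), for 0.2 s.
At the end, for the whole second after the job is handed in: Bottle upright within 12 mm of the round red mat's centre, tin likewise on the round green mat; yellow drawer flat on the cork mat, origin within 15 mm of its centre, length within 0.2 rad of the mat's; all let go and at rest; blue drawer within 10 mm of its start (horizontal distance between bottle and home_red below 0.012 m and angle between each of bottle, tin, drawer_yellow's own z axis and vertical below 0.1 rad and z of bottle in the frame of home_red between 0 and 0.006 m and linear speed of each of bottle, tin, drawer_yellow below 0.03 m/s and contact force between the fingers and bottle below 0.3 N and horizontal distance between tin and home_green below 0.012 m and z of tin in the frame of home_green between 0 and 0.006 m and contact force between the fingers and tin below 0.3 N and horizontal distance between drawer_yellow and work_mat below 0.015 m and angle between the x axis of drawer_yellow and the x axis of work_mat, either way round below 0.2 rad and z of drawer_yellow in the frame of work_mat below 0.008 m and contact force between the fingers and drawer_yellow below 0.3 N and distance of drawer_blue from where it was at the start of the episode below 0.01 m); the robot touches nothing.
It fails at once if the blue drawer is shifted by more than 10 mm (distance of drawer_blue from where it was at the start of the episode above 0.01 m).
It fails at once if the bottle, the tin or the yellow drawer is tipped by more than 0.6 rad (angle between any of bottle, tin, drawer_yellow's own z axis and vertical above 0.6 rad).
It fails at once if the bottle, the tin or the yellow drawer is dropped (falls free at over 0.7 m/s, a drop of about 25 mm) ((linear speed of bottle above 0.7 m/s and contact force between the fingers and bottle below 0.05 N) or (linear speed of tin above 0.7 m/s and contact force between the fingers and tin below 0.05 N) or (linear speed of drawer_yellow above 0.7 m/s and contact force between the fingers and drawer_yellow below 0.05 N)).
It also fails if it takes over 128 s, if anything falls off the work surface, if the arm or the gripper's body presses on something with over 40 N, if the wrist force passes 120 N, or if a joint passes its speed limit or range.

ROBOT

A 6-joint arm with a two-finger parallel gripper is mounted at the origin on the work surface. World frame = base frame: x ahead of the robot, y to its left, z up, the work surface at z = 0. Lengths are in m, angles in rad, forces in N, time in s.
With the tool pointing down it reaches from about 0.35 to 0.875 m from the base axis. Payload 4.2 kg.
Tool frame: the origin (TCP) lies at the very end of the fingers, on their centre line; the grasp point (between the pads) lies manip.grip_point_offset behind it (manip.grip_point_offset is the distance from the TCP to the grasp point, in m); z points along the fingers, y is the line along which they close (so a half turn about z gives the same grasp; the last joint's range is limited). The gripper opens to 85 mm and grips with 20 to 120 N. Pads are 22 mm wide; open, the fingers measure 114 mm over their backs; the gripper's body (76 mm by 85 mm) begins 54 mm behind the grasp point. The pads swing forward as they close: fully open they stand 13 mm farther back than shut.
Start: joints at [-0.936, 0.385, 0.008, 0, -1.194, -0.259], TCP at [0.229, -0.581, 0.231] pointing down, gripper open.
Joint ranges: [-3.14, 3.14], [-1.21, 2.06], [-1.07, 1.41], [-3.16, 2.05], [-2.99, -0.16], [-3.1, 3.1]. Speed limits (rad/s): [2.79, 2.79, 3.14, 3.14, 3.14, 3.14].

INTERFACE

Orientations are given as a rotation vector (axis times angle).
In Python, from plant import readout, imaging, manip, search_frame, mark_of gives the robot as it stands.
- The arm moves only by the shell command python3 -m creep 'ROWS' [FORCE]. ROWS is JSON, a list of rows, each an object of numbers: "jaw": the opening, from 0 (shut) to 1 (fully open); "tx", "ty", "tz": the shift along the tool's x, y, z in m; "rx", "ry", "rz": the turn, a rotation vector about the tool's x, y, z in degrees. A call has 1 to 10 rows; each row shifts and turns the commanded pose from where the row before left it, along the tool's axes as they then stand; what a row does not reach is not made up. A row lasts 1/8 s, in which the tool goes at most 62.5 mm and 10.7 degrees, less where a joint would pass 70% of its speed; a pose out of reach is approached as far as the arm can. A call is refused whole if a number of a shift passes 0.0625 or a number of a turn 10.7, either way. A call with a gripper value outside its range is refused whole. The fingers move at their own pace and stop on an object; FORCE is the grip in N (left out, the last holds). Time passes only in rows, so rows that do not move let the fingers close. It gives the time, the measured TCP pose, the force, the opening and the grip force at its end, in the units of the state.
- readout.get_state(): the state, without advancing time (a new reading comes with each control period).
- imaging.grab_frame(name): name is "scene" or "top" or "wrist"; returns a dict with "color" (400x640x3 uint8, red, green, blue), "depth" (400x640 float32, m along the optical axis (not along the pixel's ray), 0 where there is no reading), "vfov" (degrees; the focal length in pixels is half the picture's height over the tangent of half this angle, whatever the lens; pixels are square), "cx", "cy" (the principal point, pixels), "R" (3x3) and "t" (3): a world point X has camera coordinates R X + t. Camera axes: x right, y down, z forward; pixel columns grow to the right and rows downward; lengths in m; the calibration is good to about 2 mm. A picture is of the moment at which its call begins.
- manip.hand_in(): hands the job in; it is judged then, once.
Trained networks look in a picture, given as the dict that the camera call returned (one of the last four; its "shot" number tells which), for a name from the list of things; names that differ only in an ending like _2 or _b are one class to them, and where a whole thing is asked for, a point or a joint stands for the part that bears it (a point fixed in the world has none). Each returns a list of dicts, best first, with "p" (0 to 1); they miss things now and then, are a little off and sometimes report something else, mostly with a low value. They report only what shows in the picture. A call takes as long as a camera call. They do not tell look-alikes from the thing itself.
- search_frame(label, picture): "centre" ([column, row] as shares, 0 to 1, of the picture: columns of its width, rows of its height, amid what is visible of it).
- mark_of(label, picture): "centre" ([column, row] as shares, 0 to 1, of the picture: columns of its width, rows of its height: a listed point, or the origin of a listed thing).
The state is a dict: "t": time; "q": joint angles; "joint_velocities": joint speeds; "joint_efforts": joint torques, N m; "eef_pos": TCP position; "ee_rot": TCP orientation; "wrist_force": force on the tool from outside, world axes, zero at the start; "torque": the same for the moment, N m; "opening": finger opening in m; "grip_force": force on a finger pad.
Only numpy, scipy, OpenCV 4.12 (cv2) and the standard library are available. Lean on these libraries where they do the work, as an engineer would, in place of code of your own. Each camera call takes 0.05 s, during which the arm holds its last target. There are 200 camera calls.

## Working session

There is one attempt and no reset: what is moved stays moved. The work goes in short steps, Python scripts to look and compute and a shell command to move; the robot and the scene stay as the last step left them, time stands still between calls to the robot, and variables do not carry over. Pictures are saved under pics/ and viewed, at most 14 in all, crops included, and the job is handed in when it is done.

```bash
ls; mkdir -p pics
cat > h.py <<'E'
import numpy as np, cv2
from plant import readout, imaging, manip, search_frame, mark_of
def f(p): return p["color"].shape[0]/2/np.tan(np.radians(p["vfov"])/2)
def ray(p,u,v):
    R=np.array(p["R"]);t=np.array(p["t"]);d=R.T@np.array([(u-p["cx"])/f(p),(v-p["cy"])/f(p),1.]);return -R.T@t,d
def atz(p,u,v,z):
    o,d=ray(p,u,v);return o+d*(z-o[2])/d[2]
def dep(p,u,v):
    o,d=ray(p,u,v);return o+d*p["depth"][int(v),int(u)]
def proj(p,X):
    c=np.array(p["R"])@np.array(X)+np.array(p["t"]);return np.array([c[0]/c[2]*f(p)+p["cx"],c[1]/c[2]*f(p)+p["cy"]])
def save(p,n): cv2.imwrite("pics/"+n+".png",cv2.cvtColor(p["color"],cv2.COLOR_RGB2BGR))
E
python3 - <<'E'
from h import *
np.set_printoptions(precision=3,suppress=True)
print(readout.get_state(), manip.grip_point_offset)
for n in ["top","scene"]:
    p=imaging.grab_frame(n);save(p,n)
    for l in ["bottle","tin","drawer_yellow","drawer_blue","rack","park_red","park_green","home_red","home_green","work_mat"]:
        for r in mark_of(l,p)[:4]:
            u,v=r["centre"][0]*640,r["centre"][1]*400
            if 0<=u<640 and 0<=v<400: print(n,l,round(r["p"],2),round(u),round(v),dep(p,u,v), atz(p,u,v,0.))
E
```

```text
pics
{'t': 0.0, 'q': array([-0.936,  0.386,  0.007, -0.001, -1.194, -0.259]), 'joint_velocities': array([ 0.   ,  0.001,  0.001, -0.   , -0.   ,  0.001]), 'joint_efforts': array([  0.001, -39.229,  18.841,   4.186,  -0.005,   0.   ]), 'eef_pos': array([ 0.229, -0.581,  0.23 ]), 'ee_rot': array([ 0.586, -3.086, -0.003]), 'wrist_force': array([-0.484,  0.577, -0.386]), 'torque': array([-0.04 ,  0.024,  0.004]), 'grip_force': 0.0, 'opening': 0.08564519459854497} 0.0187
top bottle 0.85 413 149 [ 0.654 -0.194  0.103] [ 0.676 -0.217  0.   ]
top bottle 0.68 348 190 [ 0.565 -0.055  0.095] [ 0.575 -0.06   0.   ]
top bottle 0.56 368 238 [ 0.463 -0.092  0.134] [ 0.46  -0.107  0.   ]
top tin 0.74 316 197 [0.55  0.015 0.083] [0.558 0.017 0.   ]
top drawer_yellow 0.28 315 197 [0.551 0.016 0.081] [0.558 0.018 0.   ]
top drawer_blue 0.69 291 155 [0.65  0.074 0.051] [0.66  0.079 0.   ]
top drawer_blue 0.24 349 194 [ 0.558 -0.058  0.079] [ 0.565 -0.063  0.   ]
top rack 0.72 309 140 [0.686 0.032 0.049] [0.698 0.034 0.   ]
top park_red 0.6 494 241 [ 0.456 -0.397  0.012] [ 0.455 -0.402  0.   ]
top park_g
[... 348 characters left out ...]
bottle 0.77 269 184 [ 0.493 -0.106  0.039] [ 0.462 -0.104  0.   ]
scene tin 0.97 316 202 [0.575 0.015 0.027] [0.555 0.019 0.   ]
scene tin 0.43 204 193 [ 0.468 -0.292  0.011] [ 0.459 -0.293  0.   ]
scene drawer_blue 0.47 167 197 [ 0.458 -0.397  0.009] [ 0.451 -0.398  0.   ]
scene rack 0.64 334 243 [0.726 0.03  0.045] [0.699 0.038 0.   ]
scene park_red 0.75 165 196 [ 0.453 -0.403  0.009] [ 0.446 -0.405  0.   ]
scene park_green 0.95 203 191 [ 0.461 -0.294  0.013] [ 0.45  -0.295  0.   ]
scene home_red 0.71 287 212 [ 0.587 -0.072  0.019] [ 0.574 -0.07   0.   ]
scene home_green 0.47 314 203 [0.576 0.01  0.025] [0.557 0.013 0.   ]
scene work_mat 0.85 407 164 [0.468 0.319 0.002] [0.466 0.32  0.   ]
```

View pics/top.png

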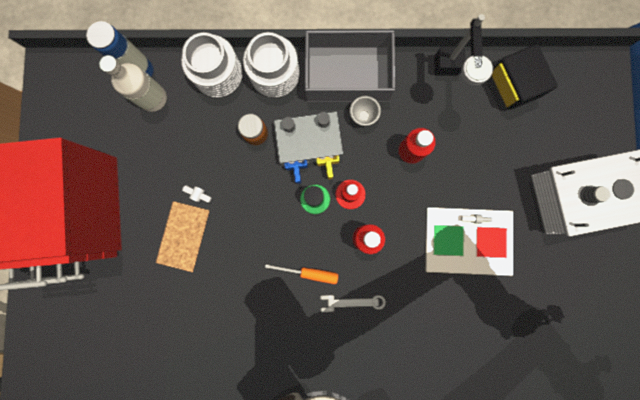

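View pics/scene.png

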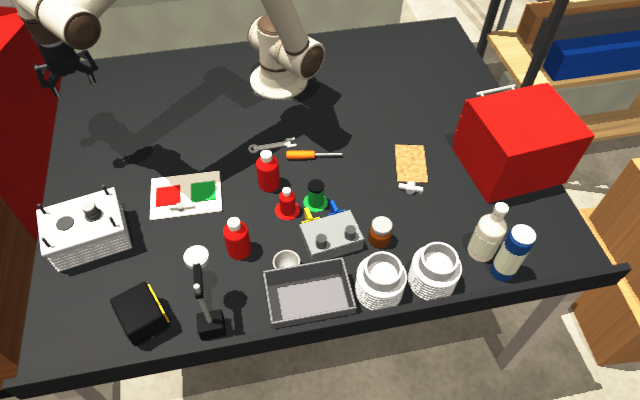

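Top view: three red bottles. At (351,193) is a small one on the round red mat, while (413,149) and (370,240) are taller look-alikes. The green tin is at (316,199), the yellow fin at (330,165), the blue fin at (296,170), the rack at (309,140), the cork at (182,237), and the park mats at (494,241) red and (449,240) green. I choose the bottle at (351,193), since it is small and on the round red mat, and will check it in a crop.

```bash
cat > seg.py <<'E'
from h import *
np.set_printoptions(precision=4,suppress=True)
def pts(p):
    d=p["depth"];v,u=np.mgrid[:400,:640];k=f(p)
    C=np.stack([(u-p["cx"])/k*d,(v-p["cy"])/k*d,d],-1)
    return (C-np.array(p["t"]))@np.array(p["R"])
def rect(X,m):
    r=cv2.minAreaRect((X[m][:,:2]*1000).astype(np.float32));return np.array(r[0]).round(1),np.array(r[1]).round(1),round(r[2],1),int(m.sum()),np.median(X[m][:,2]).round(4)
def box(X,x0,x1,y0,y1): return (X[...,0]>x0)&(X[...,0]<x1)&(X[...,1]>y0)&(X[...,1]<y1)
E
python3 - <<'E'
from seg import *
for n in ["top","scene"]:
    p=imaging.grab_frame(n);X=pts(p);hsv=cv2.cvtColor(p["color"],cv2.COLOR_RGB2HSV);H,S,V=cv2.split(hsv)
    red=((H<6)|(H>174))&(S>170)&(V>40);gr=(H>45)&(H<75)&(S>130)&(V>30);ye=(H>24)&(H<34)&(S>150)&(V>60);bl=(H>105)&(H<125)&(S>150)&(V>50)
    def rep(l,m):
        m=cv2.morphologyEx(m.astype(np.uint8),cv2.MORPH_OPEN,np.ones((2,2)))>0
        if m.sum()>3: print(n,l,*rect(X,m))
    b=box(X,.38,.52,-.46,-.22);rep("pr",red&b);rep("pg",gr&b)
    c=(H>8)&(H<22)&(S>80)&box(X,.35,.6,.2,.45)&(X[...,2]<.012);rep("cork",c)
    g=box(X,.5,.62,-.11,.07)
    rep("homeR",red&g&(X[...,2]<.012));rep("homeG",gr&g&(X[...,2]<.012))
    rep("bottleBody",red&g&(X[...,2]>.02));rep("cap",(S<60)&(V>120)&g&(X[...,2]>.08));rep("tinside",gr&g&(X[...,2]>.02));rep("tintop",g&(X[...,2]>.072)&(V<70))
    rep("roof",box(X,.6,.78,-.06,.13)&(abs(X[...,2]-.05)<.006)&(S<60))
    y=box(X,.55,.68,-.1,.12);rep("yel",ye&y);rep("blue",bl&y)
    c=p["color"][110:260,240:440] if n=="top" else p["color"][150:270,230:390]
    cv2.imwrite(f"pics/c_{n}.png",cv2.cvtColor(cv2.resize(c,None,fx=4 if n=="top" else 5,fy=4 if n=="top" else 5,interpolation=cv2.INTER_CUBIC),cv2.COLOR_RGB2BGR))
E
```

```text
top pr [ 450.1 -217.9] [ 64.9 421. ] 0.2 803 0.0113
top pg [ 462.4 -167.1] [320.6  64.7] 86.6 768 0.0114
top cork [434.3 194.1] [380.3 157.6] 79.3 2528 0.0034
top homeR [529.4 -57.8] [ 68.8 129.4] 74.5 313 0.0033
top homeG [536.7   3.5] [102.   68.1] 43.9 288 0.003
top bottleBody [564.7 -67.6] [49.  40.9] 81.0 204 0.0724
top cap [564.4 -65.9] [23.2 18.3] 90.0 85 0.0948
top tintop [552.5  24.2] [27.7 38.6] 76.1 166 0.0812
top roof [614.4  19.1] [280.8 148.6] 8.2 2397 0.0506
top yel [625.9 -14.7] [51.4 51.6] 5.4 194 0.0392
top blue [555.2  42.2] [178.3  53.8] 15.4 206 0.039
scene pr [ 926.  -299.9] [1033.4   77.7] 11.2 413 0.0102
scene pg [ 925.9 -246.7] [1010.7   70.3] 5.7 410 0.0103
scene cork [913.6 129.9] [ 109.6 1172.1] 65.7 537 0.0014
scene homeR [ 982.3 -128.1] [ 68.3 885.6] 81.3 206 0.0014
scene homeG [979.7 -76.7] [ 68.8 906.4] 77.3 185 0.0017
scene bottleBody [555.9 -52.2] [37.5 85.4] 48.4 265 0.052
scene cap [537.  -53.6] [17.7 87.9] 69.3 54 0.0927
scene tinside [966.7 -75.7] [ 41.9 931.9] 76.9 169 0.0407
scene tintop [951.8 -72.5] [ 41.5 962.4] 76.9 181 0.0793
scene roof [1016.8  -12.5] [172.7 851.9] 81.4 1474 0.049
scene yel [615.1 -18. ] [74.9 45.5] 8.2 75 0.0451
scene blue [1014.5  -38. ] [ 33.7 856.8] 75.6 65 0.0449
```

View pics/c_top.png

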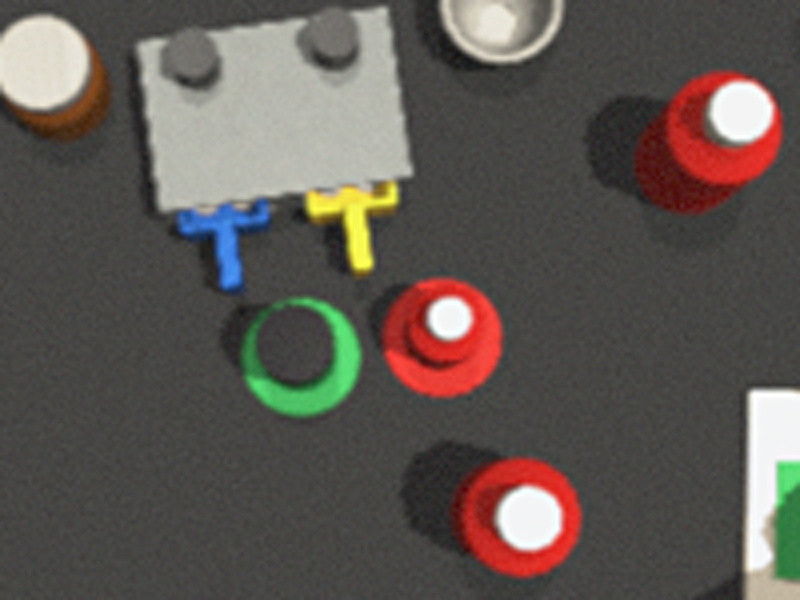

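View pics/c_scene.png

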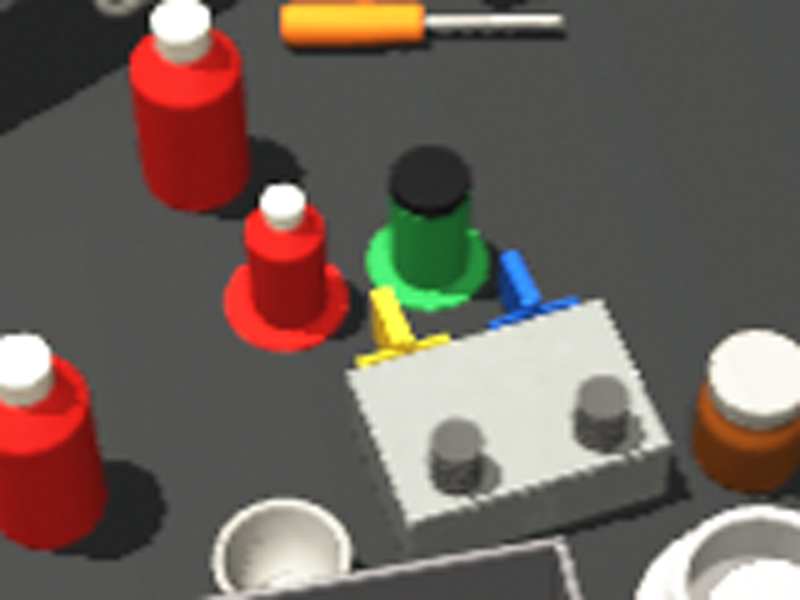

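Crops: a small bottle stands on the round red mat (crop 445,325) and the tin on green (300,350). The yellow fin (355,235) is right of the blue one (230,260). The choice is confirmed. Next I refine with largest components.

```bash
cat > meas.py <<'E'
from seg import *
def big(m):
    n,l,s,c=cv2.connectedComponentsWithStats(m.astype(np.uint8),connectivity=4);return l==1+np.argmax(s[1:,4])
def masks(p):
    X=pts(p);X[p["depth"]==0]=9;H,S,V=cv2.split(cv2.cvtColor(p["color"],cv2.COLOR_RGB2HSV));Z=X[...,2]
    red=((H<6)|(H>174))&(S>150)&(V>40);gr=(H>45)&(H<75)&(S>100)&(V>30);ye=(H>22)&(H<34)&(S>130)&(V>60);bl=(H>105)&(H<125)&(S>130)&(V>50)
    return X,Z,H,S,V,red,gr,ye,bl
def plane(p,m,z):
    v,u=np.nonzero(m);return np.array([atz(p,a+0.,b+0.,z)[:2] for a,b in zip(u,v)])
def rp(p,l,m,z,X):
    if m.sum()<4: print(l,"none");return
    m=big(m);P=plane(p,m,z)*1000;r=cv2.minAreaRect(P.astype(np.float32));zz=X[...,2][m]
    print(l,"rect",np.array(r[0]).round(1),np.array(r[1]).round(1),round(r[2],1),"circ",np.array(cv2.minEnclosingCircle(P.astype(np.float32))[0]).round(1),round(cv2.minEnclosingCircle(P.astype(np.float32))[1],1),"mean",P.mean(0).round(1),"z",np.median(zz).round(4),m.sum())
E
python3 - <<'E'
from meas import *
for n in ["top","scene"]:
    p=imaging.grab_frame(n);X,Z,H,S,V,red,gr,ye,bl=masks(p);print(n)
    b=box(X,.38,.52,-.46,-.22);rp(p,"pr",red&b,.011,X);rp(p,"pg",gr&b,.011,X)
    rp(p,"cork",(H>8)&(H<22)&(S>80)&box(X,.35,.6,.2,.45)&(Z<.012),.003,X)
    g=box(X,.5,.62,-.12,.08)
    rp(p,"homeR",red&g&(Z<.012),.003,X);rp(p,"homeG",gr&g&(Z<.012),.003,X)
    rp(p,"cap",(S<60)&(V>120)&g&(Z>.08),.095,X);rp(p,"tintop",g&(Z>.074),.081,X)
    rp(p,"roof",box(X,.6,.78,-.06,.13)&(abs(Z-.05)<.006)&(S<60),.05,X)
    y=box(X,.55,.68,-.1,.12);rp(p,"yel",ye&y,.043,X);rp(p,"blue",bl&y,.043,X)
p=imaging.grab_frame("wrist");print(p["R"],p["t"],p["vfov"],p["cx"],p["cy"])
from scipy.spatial.transform import Rotation as Ro
s=readout.get_state();print(Ro.from_rotvec(s["ee_rot"]).as_matrix(), s["eef_pos"], "cam",-np.array(p["R"]).T@np.array(p["t"]))
E
```

```text
top
pr rect [ 453.1 -391.6] [64.9 66. ] 88.3 circ [ 453.  -391.6] 45.0 mean [ 453.2 -391.6] z 0.0114 818
pg rect [ 457.2 -292.1] [65.2 66.1] 88.8 circ [ 457.1 -292.2] 45.0 mean [ 456.7 -292.3] z 0.0113 809
cork rect [463.1 334.5] [ 94.6 153. ] 76.3 circ [462.9 334. ] 87.8 mean [462.6 334.3] z 0.0034 2530
homeR rect [565.1 -65.5] [67.1 69.1] 0.1 circ [565.  -64.4] 35.6 mean [558.5 -62.7] z 0.0033 352
homeG rect [554.   20.4] [69.5 69.3] 0.2 circ [553.2  19.7] 36.0 mean [546.2  17. ] z 0.0032 344
cap rect [565.9 -63. ] [19.5 21.5] 0.2 circ [566.5 -62.4] 11.5 mean [566.1 -62.7] z 0.0951 86
tintop rect [554.   20.3] [41.7 41.6] 0.2 circ [554.3  20. ] 22.1 mean [554.2  19.9] z 0.0814 322
roof rect [691.6  34. ] [100.9 145. ] 8.3 circ [691.5  34. ] 86.7 mean [687.5  33.1] z 0.0506 2401
yel rect [623.2 -11.7] [47.6 53.6] 5.9 circ [629. -12.] 30.1 mean [629.4 -11.1] z 0.0382 216
blue rect [612.3  61.5] [49.6 53.4] 7.3 circ [617.9  60.8] 30.5 mean [618.7  61.8] z 0.0375 231
scene
pr rect [ 455.  -395.7] [65.6 69.2] 88.5 circ [ 455.  -395.4] 46.4 mean [ 455.7 -395.8] z 0.0103 437
pg rect [ 458
[... 465 characters left out ...]
 z 0.0934 54
tintop rect [557.1  15.2] [43.9 45.8] 78.8 circ [557.1  15.2] 24.3 mean [556.5  15.6] z 0.0799 178
roof rect [693.8  29.8] [103.8 145. ] 8.2 circ [694.4  29.6] 87.7 mean [692.1  28.1] z 0.049 1477
yel rect [622.5 -13.3] [50.8 23.5] 33.5 circ [618.5  -7.5] 25.5 mean [622.1 -12.9] z 0.0449 71
blue rect [609.   56.7] [46.8 49.7] 8.9 circ [615.2  57.7] 29.7 mean [616.6  56. ] z 0.0393 97
[[-0.3665  0.9304  0.0002]
 [ 0.8931  0.3518  0.2803]
 [ 0.2607  0.1029 -0.9599]] [ 0.6262 -0.0373  0.3783] 68.37249229771724 317.1891792102499 198.10727692284377
[[-0.9302 -0.367  -0.    ]
 [-0.367   0.9302  0.    ]
 [ 0.      0.     -1.    ]] [ 0.2294 -0.5814  0.2313] cam [ 0.1642 -0.6084  0.3735]
```

Two views agree: bottle top at z≈94, tin top at ≈81, mats at 3 and 11 mm, and the roof is 145x101 at 50 mm. Rack x lies at 8.3° and cork length at -13.7°. I'll move above the bottle, then turn so the jaws close along rack x.

```bash
python3 -m creep '[{"tx":-0.05,"ty":0.035,"jaw":0.8},{"tx":-0.05,"ty":0.035},{"tx":-0.05,"ty":0.035},{"tx":-0.05,"ty":0.035},{"tx":-0.05,"ty":0.035},{"tx":-0.05,"ty":0.035},{"tx":-0.05,"ty":0.035},{"tx":-0.05,"ty":0.035},{"tx":-0.05,"ty":0.035},{"tx":-0.05,"ty":0.035}]' 25; python3 -m creep '[{"rz":-9.6},{"rz":-9.6},{"rz":-9.6},{"rz":-9.6},{"rz":-9.6},{"rz":-9.6},{"rz":-9.6},{"rz":-9.6},{}]'
cat > st.py <<'E'
from meas import *
from scipy.spatial.transform import Rotation as Ro
def go(x,y,z=None,yaw=None):
    "tool-frame move needed; yaw = wanted world angle of tool y axis (mod 180), deg"
    s=readout.get_state();M=Ro.from_rotvec(s["ee_rot"]).as_matrix();d=np.array([x,y,s["eef_pos"][2] if z is None else z])-s["eef_pos"]
    a=np.degrees(np.arctan2(M[1,1],M[0,1]));print("t",s["t"],"pos",s["eef_pos"],"yaw",round(a,1),"tilt",round(np.degrees(np.arccos(-M[2,2])),2),"q",s["q"],"tool move",(M.T@d).round(4),"rz",None if yaw is None else -((yaw-a+90)%180-90))
E
python3 - <<'E'
from st import *
go(.568,-.065,None,8.3)
p=imaging.grab_frame("wrist");save(p,"w1")
X,Z,H,S,V,red,gr,ye,bl=masks(p)
g=box(X,.5,.62,-.12,.08)
rp(p,"homeR",red&g&(Z<.012),.003,X);rp(p,"homeG",gr&g&(Z<.012),.003,X)
rp(p,"cap",(S<60)&(V>120)&g&(Z>.08),.095,X);rp(p,"tintop",g&(Z>.074)&(X[...,1]>-.02),.081,X)
y=box(X,.55,.68,-.1,.12);rp(p,"yel",ye&y,.043,X);rp(p,"blue",bl&y,.043,X)
E
```

```text
t 1.35 pos [ 0.2294 -0.5814  0.2313] yaw 111.5 tilt 0.0 q [-0.9364  0.3847  0.0079  0.     -1.194  -0.2586] tool move [-0.5045  0.356  -0.    ] rz -76.76673209419522
homeR none
homeG none
cap none
tintop none
yel none
blue noneschema error: expected keys jaw, tx, ty, tz, rx, ry, rz
schema error: expected keys jaw, tx, ty, tz, rx, ry, rz
```

View pics/w1.png

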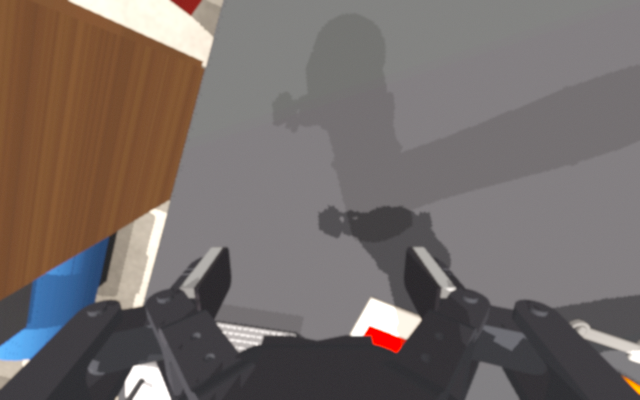

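The wrist view at the start shows only bench, with the red park mat at (385,340). The call was refused because rows need all the keys.

```bash
python3 -m creep '[{"jaw":0.8,"tx":-0.05,"ty":0.035,"tz":0,"rx":0,"ry":0,"rz":0},{"jaw":0.8,"tx":-0.05,"ty":0.035,"tz":0,"rx":0,"ry":0,"rz":0},{"jaw":0.8,"tx":-0.05,"ty":0.035,"tz":0,"rx":0,"ry":0,"rz":0},{"jaw":0.8,"tx":-0.05,"ty":0.035,"tz":0,"rx":0,"ry":0,"rz":0},{"jaw":0.8,"tx":-0.05,"ty":0.035,"tz":0,"rx":0,"ry":0,"rz":0},{"jaw":0.8,"tx":-0.05,"ty":0.035,"tz":0,"rx":0,"ry":0,"rz":0},{"jaw":0.8,"tx":-0.05,"ty":0.035,"tz":0,"rx":0,"ry":0,"rz":0},{"jaw":0.8,"tx":-0.05,"ty":0.035,"tz":0,"rx":0,"ry":0,"rz":0},{"jaw":0.8,"tx":-0.05,"ty":0.035,"tz":0,"rx":0,"ry":0,"rz":0},{"jaw":0.8,"tx":-0.05,"ty":0.035,"tz":0,"rx":0,"ry":0,"rz":0}]' 25; python3 -m creep '[{"jaw":0.8,"tx":0,"ty":0,"tz":0,"rx":0,"ry":0,"rz":-9.6},{"jaw":0.8,"tx":0,"ty":0,"tz":0,"rx":0,"ry":0,"rz":-9.6},{"jaw":0.8,"tx":0,"ty":0,"tz":0,"rx":0,"ry":0,"rz":-9.6},{"jaw":0.8,"tx":0,"ty":0,"tz":0,"rx":0,"ry":0,"rz":-9.6},{"jaw":0.8,"tx":0,"ty":0,"tz":0,"rx":0,"ry":0,"rz":-9.6},{"jaw":0.8,"tx":0,"ty":0,"tz":0,"rx":0,"ry":0,"rz":-9.6},{"jaw":0.8,"tx":0,"ty":0,"tz":0,"rx":0,"ry":0,"rz":-9.6},{"jaw":0.8,"tx":0,"ty":0,"tz":0,"rx":0,"ry":0,"rz":-9.6},{"jaw":0.8,"tx":0,"ty":0,"tz":0,"rx":0,"ry":0,"rz":0}]'
cat > w.py <<'E'
from st import *
def look(name):
    p=imaging.grab_frame("wrist");save(p,name)
    X,Z,H,S,V,red,gr,ye,bl=masks(p)
    g=box(X,.5,.62,-.12,.08)
    rp(p,"homeR",red&g&(Z<.012),.003,X);rp(p,"homeG",gr&g&(Z<.012),.003,X)
    rp(p,"cap",(S<60)&(V>120)&g&(Z>.08),.095,X);rp(p,"tintop",g&(Z>.074)&(X[...,1]>-.02),.081,X)
    y=box(X,.55,.68,-.1,.12);rp(p,"yel",ye&y,.043,X);rp(p,"blue",bl&y,.043,X);return p
E
python3 - <<'E'
from w import *
go(.568,-.065,None,8.3);look("w2")
E
```

```text
t: 2.65
eef_pos: [0.567, -0.0704, 0.2317]
ee_rot: [-0.587, 3.085, -0.0]
wrist_force: [0.5, -0.8, 0.7]
opening: 0.0684
grip_force: 0.0
t: 3.78
eef_pos: [0.5661, -0.0723, 0.2314]
ee_rot: [-2.375, 2.056, -0.0]
wrist_force: [0.8, -0.6, -0.3]
opening: 0.0683
grip_force: 0.0
t 3.775 pos [ 0.5661 -0.0723  0.2314] yaw -171.8 tilt 0.01 q [ 0.1568  0.2924 -0.1287  0.     -1.1496 -0.0134] tool move [-0.007 -0.003  0.   ] rz -0.08135571477669146
homeR rect [565.3 -69.9] [70.7 62.1] 12.8 circ [565.3 -64. ] 37.6 mean [564.8 -78.9] z 0.0027 1067
homeG rect [553.6  11.6] [71.1 59.4] 6.5 circ [553.   17.7] 36.0 mean [553.8   5.4] z 0.0027 968
cap rect [566.2 -65.1] [19.7 22.5] 8.2 circ [566.2 -65.2] 11.5 mean [566.4 -65.4] z 0.0946 384
tintop rect [553.8  17.1] [43.4 45.7] 8.2 circ [554.1  17.3] 23.4 mean [554.2  17. ] z 0.0806 1185
yel rect [623.6 -20.4] [51.1 57.8] 9.0 circ [628.4 -18. ] 32.4 mean [627.5 -19.7] z 0.0335 1106
blue rect [612.5  51. ] [48.7 68.1] 1.9 circ [620.3  51.8] 35.4 mean [616.   50.5] z 0.0334 1149
```

View pics/w2.png

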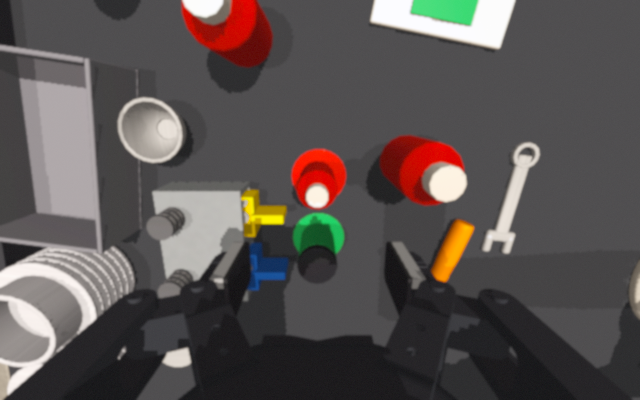

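The wrist view shows the bottle cap at (316,196) and the tin lid at (317,263), with the yellow fin at (270,215) left of both; the jaws straddle clear. Bottle (566,-65) and tin (554,17) match the overhead view. Descend and grip.

```bash
python3 -m creep '[{"jaw":0.8,"tx":-0.007,"ty":-0.001,"tz":0.05,"rx":0,"ry":0,"rz":0},{"jaw":0.8,"tx":0,"ty":0,"tz":0.05,"rx":0,"ry":0,"rz":0},{"jaw":0.8,"tx":0,"ty":0,"tz":0.04,"rx":0,"ry":0,"rz":0},{"jaw":0.8,"tx":0,"ty":0,"tz":0.03,"rx":0,"ry":0,"rz":0},{"jaw":0.8,"tx":0,"ty":0,"tz":0.028,"rx":0,"ry":0,"rz":0},{"jaw":0.8,"tx":0,"ty":0,"tz":0,"rx":0,"ry":0,"rz":0}]'; python3 -m creep '[{"jaw":0.3,"tx":0,"ty":0,"tz":0,"rx":0,"ry":0,"rz":0},{"jaw":0.3,"tx":0,"ty":0,"tz":0,"rx":0,"ry":0,"rz":0},{"jaw":0.3,"tx":0,"ty":0,"tz":0,"rx":0,"ry":0,"rz":0},{"jaw":0.3,"tx":0,"ty":0,"tz":0,"rx":0,"ry":0,"rz":0},{"jaw":0.3,"tx":0,"ty":0,"tz":0,"rx":0,"ry":0,"rz":0},{"jaw":0.3,"tx":0,"ty":0,"tz":0,"rx":0,"ry":0,"rz":0}]' 25
```

```text
t: 4.58
eef_pos: [0.5644, -0.0654, 0.0313]
ee_rot: [2.372, -2.054, -0.005]
wrist_force: [0.3, -0.5, 0.7]
opening: 0.0685
grip_force: 0.0
t: 5.32
eef_pos: [0.5669, -0.0652, 0.0349]
ee_rot: [-2.376, 2.053, -0.003]
wrist_force: [-2.3, 0.2, 6.4]
opening: 0.0431
grip_force: 26.2
```

```bash
python3 -m creep '[{"jaw":0.3,"tx":0,"ty":0,"tz":-0.02,"rx":0,"ry":0,"rz":0},{"jaw":0.3,"tx":0,"ty":0,"tz":-0.04,"rx":0,"ry":0,"rz":0},{"jaw":0.3,"tx":0,"ty":0,"tz":-0.05,"rx":0,"ry":0,"rz":0},{"jaw":0.3,"tx":0,"ty":0,"tz":-0.04,"rx":0,"ry":0,"rz":0},{"jaw":0.3,"tx":0,"ty":0,"tz":0,"rx":0,"ry":0,"rz":9.6},{"jaw":0.3,"tx":0,"ty":0,"tz":0,"rx":0,"ry":0,"rz":9.6},{"jaw":0.3,"tx":0,"ty":0,"tz":0,"rx":0,"ry":0,"rz":9.6},{"jaw":0.3,"tx":0,"ty":0,"tz":0,"rx":0,"ry":0,"rz":9.6},{"jaw":0.3,"tx":0,"ty":0,"tz":0,"rx":0,"ry":0,"rz":9.6},{"jaw":0.3,"tx":0,"ty":0,"tz":0,"rx":0,"ry":0,"rz":9.6}]'; python3 -m creep '[{"jaw":0.3,"tx":0,"ty":0,"tz":0,"rx":0,"ry":0,"rz":9.6},{"jaw":0.3,"tx":0,"ty":0,"tz":0,"rx":0,"ry":0,"rz":9.6},{"jaw":0.3,"tx":0.032,"ty":-0.038,"tz":0,"rx":0,"ry":0,"rz":0},{"jaw":0.3,"tx":0.032,"ty":-0.038,"tz":0,"rx":0,"ry":0,"rz":0},{"jaw":0.3,"tx":0.032,"ty":-0.038,"tz":0,"rx":0,"ry":0,"rz":0},{"jaw":0.3,"tx":0.032,"ty":-0.038,"tz":0,"rx":0,"ry":0,"rz":0},{"jaw":0.3,"tx":0.032,"ty":-0.038,"tz":0,"rx":0,"ry":0,"rz":0},{"jaw":0.3,"tx":0.032,"ty":-0.038,"tz":0,"rx":0,"ry":0,"rz":0},{"jaw":0.3,"tx":0.032,"ty":-0.038,"tz":0,"rx":0,"ry":0,"rz":0},{"jaw":0.3,"tx":0,"ty":0,"tz":0,"rx":0,"ry":0,"rz":0}]'
python3 - <<'E'
from st import *
go(.454,-.394,.043,111.5)
p=imaging.grab_frame("wrist");save(p,"w3");X,Z,H,S,V,red,gr,ye,bl=masks(p)
b=box(X,.40,.52,-.46,-.22)&(Z<.03);rp(p,"pr",red&b,.011,X);rp(p,"pg",gr&b,.011,X)
p=imaging.grab_frame("top");X,Z,H,S,V,red,gr,ye,bl=masks(p);m=box(X,.48,.53,-.41,-.30)&(Z<.1);print("board zmax",Z[m].max())
E
```

```text
t: 6.58
eef_pos: [0.5656, -0.0651, 0.1829]
ee_rot: [1.084, -2.948, -0.001]
wrist_force: [-0.5, -0.5, -2.0]
opening: 0.0433
grip_force: 26.1
t: 7.82
eef_pos: [0.4536, -0.3972, 0.1824]
ee_rot: [0.579, -3.087, -0.001]
wrist_force: [0.8, 0.5, -1.2]
opening: 0.0433
grip_force: 26.2
t 7.825 pos [ 0.4536 -0.3972  0.1824] yaw 111.2 tilt 0.06 q [-0.4511  0.3856 -0.1189 -0.0003 -1.0675 -0.749 ] tool move [-0.0016  0.0027  0.1394] rz -0.2659508260326078
pr rect [ 452.4 -394.2] [67.4 67.5] 87.7 circ [ 451.9 -394.7] 46.1 mean [ 448.3 -396.3] z 0.0107 3363
pg rect [ 456.3 -295. ] [68.  67.2] 87.8 circ [ 456.3 -295.4] 46.7 mean [ 455.4 -295.4] z 0.0108 3361
board zmax 0.03244354965264712
```

View pics/w3.png

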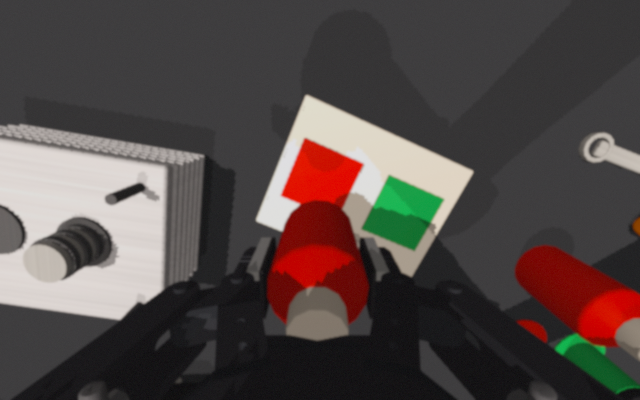

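The wrist view shows the bottle held upright (318,260), red park mat ahead (325,175) and green at (402,212). Lower it onto the red mat.

```bash
python3 -m creep '[{"jaw":0.3,"tx":-0.001,"ty":0.003,"tz":0.04,"rx":0,"ry":0,"rz":0},{"jaw":0.3,"tx":0,"ty":0,"tz":0.045,"rx":0,"ry":0,"rz":0},{"jaw":0.3,"tx":0,"ty":0,"tz":0.03,"rx":0,"ry":0,"rz":0},{"jaw":0.3,"tx":0,"ty":0,"tz":0.012,"rx":0,"ry":0,"rz":0},{"jaw":0.3,"tx":0,"ty":0,"tz":0.006,"rx":0,"ry":0,"rz":0},{"jaw":0.3,"tx":0,"ty":0,"tz":0.002,"rx":0,"ry":0,"rz":0},{"jaw":0.3,"tx":0,"ty":0,"tz":0.001,"rx":0,"ry":0,"rz":0},{"jaw":0.3,"tx":0,"ty":0,"tz":0,"rx":0,"ry":0,"rz":0}]'
```

```text
t: 8.93
eef_pos: [0.4555, -0.3919, 0.0481]
ee_rot: [-0.586, 3.085, -0.001]
wrist_force: [0.4, -0.3, -1.5]
opening: 0.0433
grip_force: 26.2
```

```bash
python3 -m creep '[{"jaw":0.3,"tx":0.002,"ty":-0.001,"tz":0.002,"rx":0,"ry":0,"rz":0},{"jaw":0.3,"tx":0,"ty":0,"tz":0.002,"rx":0,"ry":0,"rz":0},{"jaw":0.3,"tx":0,"ty":0,"tz":0,"rx":0,"ry":0,"rz":0}]'; python3 -c "
from st import *
go(.4535,-.394)"
```

```text
t: 9.3
eef_pos: [0.4535, -0.3934, 0.0431]
ee_rot: [0.587, -3.086, -0.0]
wrist_force: [0.1, 0.0, -1.2]
opening: 0.0431
grip_force: 26.2
t 9.3 pos [ 0.4535 -0.3934  0.0431] yaw 111.5 tilt 0.02 q [-0.4451  0.5352 -0.2754 -0.     -0.7605 -0.75  ] tool move [ 0.0002 -0.0006 -0.    ] rz None
```

```bash
python3 -m creep '[{"jaw":0.3,"tx":0,"ty":0,"tz":0.001,"rx":0,"ry":0,"rz":0},{"jaw":0.3,"tx":0,"ty":0,"tz":0.001,"rx":0,"ry":0,"rz":0},{"jaw":0.3,"tx":0,"ty":0,"tz":0,"rx":0,"ry":0,"rz":0}]'; python3 -c "
from st import *
go(.4535,-.394)"
```

```text
t: 9.68
eef_pos: [0.4536, -0.3934, 0.0429]
ee_rot: [0.588, -3.086, 0.001]
wrist_force: [-1.5, 2.9, 8.1]
opening: 0.0431
grip_force: 27.0
t 9.675 pos [ 0.4536 -0.3934  0.0429] yaw 111.6 tilt 0.03 q [-0.4449  0.5355 -0.276   0.0007 -0.7591 -0.7501] tool move [ 0.0003 -0.0005  0.    ] rz None
```

```bash
python3 -m creep '[{"jaw":0.55,"tx":0,"ty":0,"tz":0,"rx":0,"ry":0,"rz":0},{"jaw":0.65,"tx":0,"ty":0,"tz":0,"rx":0,"ry":0,"rz":0},{"jaw":0.8,"tx":0,"ty":0,"tz":0,"rx":0,"ry":0,"rz":0},{"jaw":0.8,"tx":0,"ty":0,"tz":0,"rx":0,"ry":0,"rz":0},{"jaw":0.8,"tx":0,"ty":0,"tz":-0.02,"rx":0,"ry":0,"rz":0},{"jaw":0.8,"tx":0,"ty":0,"tz":-0.04,"rx":0,"ry":0,"rz":0},{"jaw":0.8,"tx":0,"ty":0,"tz":-0.05,"rx":0,"ry":0,"rz":0},{"jaw":0.8,"tx":0,"ty":0,"tz":-0.04,"rx":0,"ry":0,"rz":0},{"jaw":0.8,"tx":-0.03,"ty":0.043,"tz":0,"rx":0,"ry":0,"rz":0},{"jaw":0.8,"tx":-0.03,"ty":0.043,"tz":0,"rx":0,"ry":0,"rz":0}]'; python3 -m creep '[{"jaw":0.8,"tx":-0.03,"ty":0.043,"tz":0,"rx":0,"ry":0,"rz":0},{"jaw":0.8,"tx":-0.03,"ty":0.043,"tz":0,"rx":0,"ry":0,"rz":0},{"jaw":0.8,"tx":-0.03,"ty":0.043,"tz":0,"rx":0,"ry":0,"rz":0},{"jaw":0.8,"tx":-0.03,"ty":0.043,"tz":0,"rx":0,"ry":0,"rz":0},{"jaw":0.8,"tx":-0.032,"ty":0.044,"tz":0,"rx":0,"ry":0,"rz":0},{"jaw":0.8,"tx":-0.032,"ty":0.044,"tz":0,"rx":0,"ry":0,"rz":0},{"jaw":0.8,"tx":0,"ty":0,"tz":0,"rx":0,"ry":0,"rz":-9.6},{"jaw":0.8,"tx":0,"ty":0,"tz":0,"rx":0,"ry":0,"rz":-9.6},{"jaw":0.8,"tx":0,"ty":0,"tz":0,"rx":0,"ry":0,"rz":-9.6},{"jaw":0.8,"tx":0,"ty":0,"tz":0,"rx":0,"ry":0,"rz":-9.6}]';  python3 -m creep '[{"jaw":0.8,"tx":0,"ty":0,"tz":0,"rx":0,"ry":0,"rz":-9.6},{"jaw":0.8,"tx":0,"ty":0,"tz":0,"rx":0,"ry":0,"rz":-9.6},{"jaw":0.8,"tx":0,"ty":0,"tz":0,"rx":0,"ry":0,"rz":-9.6},{"jaw":0.8,"tx":0,"ty":0,"tz":0,"rx":0,"ry":0,"rz":-9.6},{"jaw":0.8,"tx":0,"ty":0,"tz":0,"rx":0,"ry":0,"rz":0},{"jaw":0.8,"tx":0,"ty":0,"tz":0,"rx":0,"ry":0,"rz":0}]'
python3 - <<'E'
from w import *
go(.554,.0172,.028,8.3)
p=look("w4")
p=imaging.grab_frame("top");X,Z,H,S,V,red,gr,ye,bl=masks(p)
rp(p,"parkedcap",(S<70)&(V>100)&box(X,.4,.52,-.45,-.34)&(Z>.085)&(Z<.12),.103,X);rp(p,"tintop",box(X,.5,.62,-.03,.08)&(Z>.074)&(Z<.09),.081,X)
E
```

```text
t: 10.92
eef_pos: [0.4781, -0.2906, 0.1918]
ee_rot: [-0.584, 3.085, -0.001]
wrist_force: [0.3, 0.6, -0.4]
opening: 0.0683
grip_force: 0.0
t: 12.18
eef_pos: [0.5535, 0.0182, 0.1912]
ee_rot: [1.577, -2.717, -0.0]
wrist_force: [-0.6, 1.0, -0.2]
opening: 0.0684
grip_force: 0.0
t: 12.92
eef_pos: [0.5536, 0.018, 0.1913]
ee_rot: [2.374, -2.057, -0.0]
wrist_force: [0.3, -0.1, 0.8]
opening: 0.0682
grip_force: 0.0
t 12.925 pos [0.5536 0.018  0.1913] yaw -171.8 tilt 0.01 q [ 0.3253  0.2974 -0.2285 -0.     -1.045  -0.1822] tool move [ 0.0009 -0.0003  0.1633] rz -0.10512879346123327
homeR rect [564.6 -65.9] [70.4 68.7] 8.2 circ [564.5 -65.8] 35.3 mean [564.6 -66.7] z 0.0026 3577
homeG rect [553.7   9.4] [70.3 53.3] 5.8 circ [552.7  18. ] 35.6 mean [553.5   3.6] z 0.0026 1241
cap rect [628.6  87.7] [51.1 12.4] 72.3 circ [624.1  89.1] 25.6 mean [628.3  89.1] z 0.2245 467
tintop rect [555.7 159.3] [627.2 190.7] 8.2 circ [542.4 252.2] 313.6 mean [561.9 183.2] z 0.2697 40193
yel rect [622.6 -15.1] [51.7 51.3] 9.2 circ [628.  -14.3] 31.9 mean [628.3 -14.6] z 0.0376 1351
blue rect [612.3  54.7] [52.  58.4] 7.8 circ [617.3  56.6] 32.9 mean [616.1  53.8] z 0.0274 946
parkedcap rect [ 456.6 -391.4] [18.7 23. ] 0.3 circ [ 457.2 -390.9] 12.1 mean [ 456.8 -390.7] z 0.1029 98
tintop none
```

```bash
python3 -m creep '[{"jaw":0.8,"tx":0.001,"ty":0,"tz":0.05,"rx":0,"ry":0,"rz":0},{"jaw":0.8,"tx":0,"ty":0,"tz":0.045,"rx":0,"ry":0,"rz":0},{"jaw":0.8,"tx":0,"ty":0,"tz":0.04,"rx":0,"ry":0,"rz":0},{"jaw":0.8,"tx":0,"ty":0,"tz":0.025,"rx":0,"ry":0,"rz":0},{"jaw":0.8,"tx":0,"ty":0,"tz":0,"rx":0,"ry":0,"rz":0}]'; python3 -m creep '[{"jaw":0.3,"tx":0,"ty":0,"tz":0,"rx":0,"ry":0,"rz":0},{"jaw":0.3,"tx":0,"ty":0,"tz":0,"rx":0,"ry":0,"rz":0},{"jaw":0.3,"tx":0,"ty":0,"tz":0,"rx":0,"ry":0,"rz":0},{"jaw":0.3,"tx":0,"ty":0,"tz":0,"rx":0,"ry":0,"rz":0},{"jaw":0.3,"tx":0,"ty":0,"tz":0,"rx":0,"ry":0,"rz":0},{"jaw":0.3,"tx":0,"ty":0,"tz":0,"rx":0,"ry":0,"rz":0}]' 30; python3 -c "
from st import *
go(.554,.017)"
```

```text
t: 13.65
eef_pos: [0.5524, 0.0166, 0.0294]
ee_rot: [2.373, -2.053, -0.004]
wrist_force: [1.5, -0.3, 0.8]
opening: 0.0687
grip_force: 0.0
t: 14.4
eef_pos: [0.5547, 0.0173, 0.0328]
ee_rot: [-2.376, 2.052, -0.003]
wrist_force: [-1.6, 1.0, 6.5]
opening: 0.0446
grip_force: 31.5
t 14.4 pos [0.5547 0.0173 0.0328] yaw -171.6 tilt 0.16 q [ 0.3235  0.4903 -0.4024  0.0005 -0.6754 -0.1782] tool move [ 0.0002  0.0008 -0.    ] rz None
```

```bash
python3 -m creep '[{"jaw":0.3,"tx":0,"ty":0,"tz":-0.02,"rx":0,"ry":0,"rz":0},{"jaw":0.3,"tx":0,"ty":0,"tz":-0.04,"rx":0,"ry":0,"rz":0},{"jaw":0.3,"tx":0,"ty":0,"tz":-0.05,"rx":0,"ry":0,"rz":0},{"jaw":0.3,"tx":0,"ty":0,"tz":-0.04,"rx":0,"ry":0,"rz":0},{"jaw":0.3,"tx":0,"ty":0,"tz":0,"rx":0,"ry":0,"rz":9.6},{"jaw":0.3,"tx":0,"ty":0,"tz":0,"rx":0,"ry":0,"rz":9.6},{"jaw":0.3,"tx":0,"ty":0,"tz":0,"rx":0,"ry":0,"rz":9.6},{"jaw":0.3,"tx":0,"ty":0,"tz":0,"rx":0,"ry":0,"rz":9.6},{"jaw":0.3,"tx":0,"ty":0,"tz":0,"rx":0,"ry":0,"rz":9.6},{"jaw":0.3,"tx":0,"ty":0,"tz":0,"rx":0,"ry":0,"rz":9.6}]'; python3 -m creep '[{"jaw":0.3,"tx":0,"ty":0,"tz":0,"rx":0,"ry":0,"rz":9.6},{"jaw":0.3,"tx":0,"ty":0,"tz":0,"rx":0,"ry":0,"rz":9.6},{"jaw":0.3,"tx":0.029,"ty":-0.036,"tz":0,"rx":0,"ry":0,"rz":0},{"jaw":0.3,"tx":0.029,"ty":-0.036,"tz":0,"rx":0,"ry":0,"rz":0},{"jaw":0.3,"tx":0.029,"ty":-0.036,"tz":0,"rx":0,"ry":0,"rz":0},{"jaw":0.3,"tx":0.029,"ty":-0.036,"tz":0,"rx":0,"ry":0,"rz":0},{"jaw":0.3,"tx":0.029,"ty":-0.036,"tz":0,"rx":0,"ry":0,"rz":0},{"jaw":0.3,"tx":0.029,"ty":-0.036,"tz":0,"rx":0,"ry":0,"rz":0},{"jaw":0.3,"tx":0.029,"ty":-0.036,"tz":0,"rx":0,"ry":0,"rz":0},{"jaw":0.3,"tx":0,"ty":0,"tz":0,"rx":0,"ry":0,"rz":0}]'
python3 - <<'E'
from st import *
go(.4575,-.2945,.0408,111.5)
E
```

```text
t: 15.65
eef_pos: [0.5529, 0.017, 0.1806]
ee_rot: [1.084, -2.947, -0.001]
wrist_force: [-0.0, 0.1, -2.3]
opening: 0.0442
grip_force: 31.3
t: 16.9
eef_pos: [0.4556, -0.2939, 0.1805]
ee_rot: [0.579, -3.086, -0.002]
wrist_force: [0.6, 0.4, -2.3]
opening: 0.0445
grip_force: 31.7
t 16.9 pos [ 0.4556 -0.2939  0.1805] yaw 111.3 tilt 0.1 q [-0.2739  0.2893 -0.27   -0.0005 -1.0132 -0.9257] tool move [-0.0017 -0.0015  0.1396] rz -0.2498249457903654
```

```bash
python3 -m creep '[{"jaw":0.3,"tx":-0.001,"ty":-0.001,"tz":0.04,"rx":0,"ry":0,"rz":0},{"jaw":0.3,"tx":0,"ty":0,"tz":0.045,"rx":0,"ry":0,"rz":0},{"jaw":0.3,"tx":0,"ty":0,"tz":0.03,"rx":0,"ry":0,"rz":0},{"jaw":0.3,"tx":0,"ty":0,"tz":0.012,"rx":0,"ry":0,"rz":0},{"jaw":0.3,"tx":0,"ty":0,"tz":0.008,"rx":0,"ry":0,"rz":0},{"jaw":0.3,"tx":0,"ty":0,"tz":0.002,"rx":0,"ry":0,"rz":0},{"jaw":0.3,"tx":0,"ty":0,"tz":0.001,"rx":0,"ry":0,"rz":0},{"jaw":0.3,"tx":0,"ty":0,"tz":0,"rx":0,"ry":0,"rz":0},{"jaw":0.3,"tx":0,"ty":0,"tz":0,"rx":0,"ry":0,"rz":0}]'; python3 -c "
from st import *
go(.4575,-.2945,.0408)"
```

```text
t: 18.02
eef_pos: [0.459, -0.2925, 0.0438]
ee_rot: [-0.587, 3.085, -0.001]
wrist_force: [0.8, -0.9, -2.2]
opening: 0.0445
grip_force: 31.6
t 18.025 pos [ 0.459  -0.2925  0.0438] yaw 111.5 tilt 0.06 q [-0.2694  0.4607 -0.4191  0.0001 -0.6899 -0.9256] tool move [ 0.0021 -0.0013  0.003 ] rz None
```

```bash
python3 -m creep '[{"jaw":0.3,"tx":0.002,"ty":-0.001,"tz":0.002,"rx":0,"ry":0,"rz":0},{"jaw":0.3,"tx":0,"ty":0,"tz":0.001,"rx":0,"ry":0,"rz":0},{"jaw":0.3,"tx":0,"ty":0,"tz":0.001,"rx":0,"ry":0,"rz":0},{"jaw":0.3,"tx":0,"ty":0,"tz":0,"rx":0,"ry":0,"rz":0}]'
```

```text
t: 18.52
eef_pos: [0.457, -0.2942, 0.0408]
ee_rot: [0.588, -3.086, 0.001]
wrist_force: [-2.3, 2.9, 8.7]
opening: 0.0444
grip_force: 32.6
```

```bash
python3 -m creep '[{"jaw":0.55,"tx":0,"ty":0,"tz":0,"rx":0,"ry":0,"rz":0},{"jaw":0.65,"tx":0,"ty":0,"tz":0,"rx":0,"ry":0,"rz":0},{"jaw":0.8,"tx":0,"ty":0,"tz":0,"rx":0,"ry":0,"rz":0},{"jaw":0.8,"tx":0,"ty":0,"tz":0,"rx":0,"ry":0,"rz":0},{"jaw":0.8,"tx":0,"ty":0,"tz":-0.02,"rx":0,"ry":0,"rz":0},{"jaw":0.8,"tx":0,"ty":0,"tz":-0.04,"rx":0,"ry":0,"rz":0},{"jaw":0.8,"tx":0,"ty":0,"tz":-0.05,"rx":0,"ry":0,"rz":0},{"jaw":0.8,"tx":0,"ty":0,"tz":-0.04,"rx":0,"ry":0,"rz":0},{"jaw":0.5,"tx":-0.041,"ty":0.033,"tz":0,"rx":0,"ry":0,"rz":0},{"jaw":0.5,"tx":-0.041,"ty":0.033,"tz":0,"rx":0,"ry":0,"rz":0}]'; python3 -m creep '[{"jaw":0.5,"tx":-0.041,"ty":0.033,"tz":0,"rx":0,"ry":0,"rz":0},{"jaw":0.5,"tx":-0.041,"ty":0.033,"tz":0,"rx":0,"ry":0,"rz":0},{"jaw":0.5,"tx":-0.041,"ty":0.033,"tz":0,"rx":0,"ry":0,"rz":0},{"jaw":0.5,"tx":-0.041,"ty":0.033,"tz":0,"rx":0,"ry":0,"rz":0},{"jaw":0.5,"tx":0,"ty":0,"tz":0,"rx":0,"ry":0,"rz":6.6},{"jaw":0.5,"tx":0,"ty":0,"tz":0,"rx":0,"ry":0,"rz":6.6},{"jaw":0.5,"tx":0,"ty":0,"tz":0,"rx":0,"ry":0,"rz":0},{"jaw":0.5,"tx":0,"ty":0,"tz":0,"rx":0,"ry":0,"rz":0}]'
cat > park.py <<'E'
from st import *
def park():
    p=imaging.grab_frame("top");X,Z,H,S,V,red,gr,ye,bl=masks(p)
    b=box(X,.4,.52,-.46,-.22);rp(p,"parkedcap",(S<70)&(V>100)&b&(X[...,1]<-.34)&(Z>.085)&(Z<.12),.103,X);rp(p,"parkedtin",b&(X[...,1]>-.34)&(Z>.08)&(Z<.1),.089,X);return p,X,Z,H,S,V,red,gr,ye,bl
E
python3 - <<'E'
from park import *
go(.615,-.0164,.015,98.3);park()
p=imaging.grab_frame("wrist");save(p,"w5");X,Z,H,S,V,red,gr,ye,bl=masks(p)
y=box(X,.55,.68,-.1,.12);rp(p,"yel",ye&y,.043,X);rp(p,"yelfin",ye&y&(X[...,0]<.628)&(Z>.036),.048,X);rp(p,"blue",bl&y,.043,X)
rp(p,"homeR",red&box(X,.5,.62,-.12,0)&(Z<.012),.003,X);rp(p,"homeG",gr&box(X,.5,.62,-.05,.08)&(Z<.012),.003,X)
E
```

```text
t: 19.77
eef_pos: [0.5098, -0.2019, 0.1901]
ee_rot: [-0.584, 3.085, -0.001]
wrist_force: [1.5, -0.2, -0.5]
opening: 0.0424
grip_force: 0.0
t: 20.78
eef_pos: [0.6133, -0.0198, 0.1892]
ee_rot: [0.23, -3.133, -0.0]
wrist_force: [-0.1, -0.9, -0.2]
opening: 0.043
grip_force: 0.0
t 20.775 pos [ 0.6133 -0.0198  0.1892] yaw 98.4 tilt 0.01 q [ 0.2312  0.3968 -0.083  -0.     -1.0912 -1.6552] tool move [-0.0022  0.0031  0.1742] rz 0.1105264617601307
parkedcap rect [ 456.6 -391.4] [18.7 23. ] 0.3 circ [ 457.2 -390.9] 12.1 mean [ 456.8 -390.7] z 0.1032 98
parkedtin rect [ 461.  -292.2] [42.5 44.8] 0.3 circ [ 461.4 -291.7] 23.0 mean [ 461.2 -291.6] z 0.0892 364
yel rect [621.3 -15.3] [53.7 50.8] 8.4 circ [626.8 -14.4] 32.5 mean [627.2 -14.2] z 0.0363 1146
yelfin rect [613.3 -15.5] [29.6  9.1] 8.4 circ [613.3 -15.5] 15.5 mean [612.8 -15.6] z 0.0476 292
blue rect [610.9  55.5] [53.7 56. ] 8.4 circ [615.8  58.1] 33.1 mean [617.7  55.9] z 0.0303 1183
homeR rect [564.6 -65.7] [69.7 69.7] 8.2 circ [564.4 -65.6] 35.3 mean [561.1 -65.9] z 0.0027 3086
homeG rect [552.8  18.5] [70.8 69.8] 9.0 circ [552.8  18.1] 35.6 mean [551.9  18. ] z 0.0027 3444
```

View pics/w5.png

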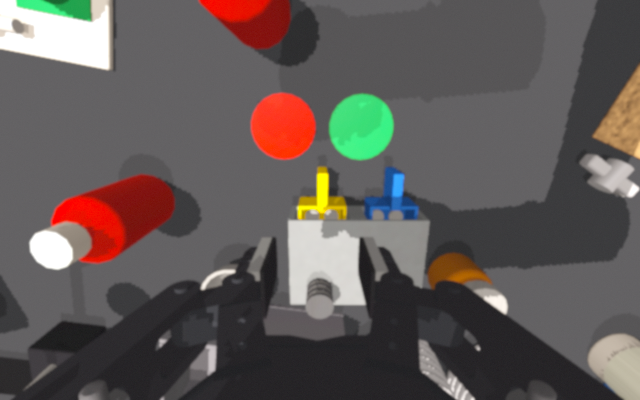

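Wrist view: both round mats are empty, the yellow fin (322,187) is free, and the blue fin is at (393,187). Lower onto the yellow fin and grip.

```bash
python3 -m creep '[{"jaw":0.5,"tx":-0.002,"ty":0.004,"tz":0.05,"rx":0,"ry":0,"rz":0},{"jaw":0.5,"tx":0,"ty":0,"tz":0.05,"rx":0,"ry":0,"rz":0},{"jaw":0.5,"tx":0,"ty":0,"tz":0.04,"rx":0,"ry":0,"rz":0},{"jaw":0.5,"tx":0,"ty":0,"tz":0.025,"rx":0,"ry":0,"rz":0},{"jaw":0.5,"tx":0,"ty":0,"tz":0.009,"rx":0,"ry":0,"rz":0},{"jaw":0.5,"tx":0,"ty":0,"tz":0,"rx":0,"ry":0,"rz":0},{"jaw":0.5,"tx":0,"ty":0,"tz":0,"rx":0,"ry":0,"rz":0}]'
python3 - <<'E'
from st import *
go(.615,-.0153,.015,98.3)
E
```

```text
t: 21.75
eef_pos: [0.6158, -0.0152, 0.0168]
ee_rot: [-0.229, 3.13, 0.0]
wrist_force: [-0.5, -0.2, -0.9]
opening: 0.0423
grip_force: 0.0
t 21.75 pos [ 0.6158 -0.0152  0.0168] yaw 98.4 tilt 0.16 q [ 0.2378  0.5899 -0.2556  0.0004 -0.7226 -1.6631] tool move [0.0008 0.0001 0.0018] rz 0.05257706084709923
```

```bash
python3 -m creep '[{"jaw":0.25,"tx":0,"ty":0,"tz":0,"rx":0,"ry":0,"rz":0},{"jaw":0.15,"tx":0,"ty":0,"tz":0,"rx":0,"ry":0,"rz":0},{"jaw":0,"tx":0,"ty":0,"tz":0,"rx":0,"ry":0,"rz":0},{"jaw":0,"tx":0,"ty":0,"tz":0,"rx":0,"ry":0,"rz":0},{"jaw":0,"tx":0,"ty":0,"tz":0,"rx":0,"ry":0,"rz":0},{"jaw":0,"tx":0,"ty":0,"tz":0,"rx":0,"ry":0,"rz":0}]' 60; python3 -m creep '[{"jaw":0,"tx":0,"ty":0,"tz":-0.001,"rx":0,"ry":0,"rz":0},{"jaw":0,"tx":0.005,"ty":0,"tz":0,"rx":0,"ry":0,"rz":0},{"jaw":0,"tx":0.01,"ty":0,"tz":0,"rx":0,"ry":0,"rz":0},{"jaw":0,"tx":0,"ty":0,"tz":0,"rx":0,"ry":0,"rz":0}]'
```

```text
t: 22.5
eef_pos: [0.6151, -0.0152, 0.0161]
ee_rot: [-0.229, 3.132, -0.0]
wrist_force: [-2.2, 0.4, 5.4]
opening: 0.009
grip_force: 60.2
t: 23.0
eef_pos: [0.5983, -0.0179, 0.0162]
ee_rot: [0.228, -3.131, 0.0]
wrist_force: [-2.7, -0.5, 1.9]
opening: 0.0094
grip_force: 59.7
```

```bash
python3 -m creep '[{"jaw":0,"tx":0.01,"ty":0,"tz":-0.001,"rx":0,"ry":0,"rz":0},{"jaw":0,"tx":0.015,"ty":0,"tz":-0.001,"rx":0,"ry":0,"rz":0},{"jaw":0,"tx":0.015,"ty":0,"tz":0,"rx":0,"ry":0,"rz":0},{"jaw":0,"tx":0.015,"ty":0,"tz":0,"rx":0,"ry":0,"rz":0},{"jaw":0,"tx":0.015,"ty":0,"tz":0,"rx":0,"ry":0,"rz":0},{"jaw":0,"tx":0.012,"ty":0,"tz":0,"rx":0,"ry":0,"rz":0},{"jaw":0,"tx":0,"ty":0,"tz":0,"rx":0,"ry":0,"rz":0}]'
python3 - <<'E'
from st import *
go(.464,.3325,.016,76.3)
p=imaging.grab_frame("scene");cv2.imwrite("pics/s2.png",cv2.cvtColor(cv2.resize(p["color"][130:280,230:430],None,fx=4,fy=4),cv2.COLOR_RGB2BGR))
E
```

```text
t: 23.88
eef_pos: [0.5178, -0.0296, 0.0184]
ee_rot: [0.228, -3.133, 0.0]
wrist_force: [0.4, -0.0, -1.1]
opening: 0.009
grip_force: 59.4
t 23.875 pos [ 0.5178 -0.0296  0.0184] yaw 98.3 tilt 0.04 q [ 0.256   0.4696 -0.5017 -0.0001 -0.6002 -1.6814] tool move [0.0008 0.3661 0.0024] rz 22.031339520313452
```

View pics/s2.png

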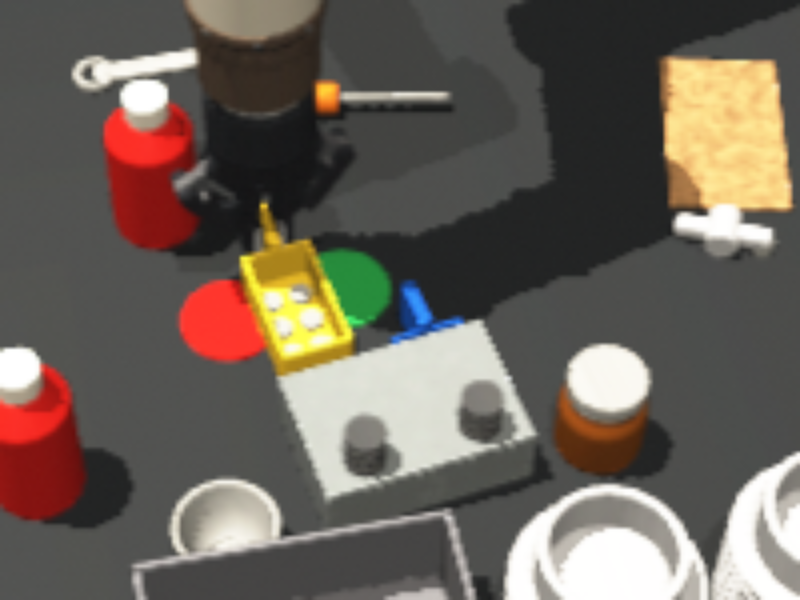

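The scene crop shows the drawer drawn fully clear of the roof (300,310), level, blue still in its bay (420,315). Lift and carry to the cork.

```bash
python3 -m creep '[{"jaw":0,"tx":0,"ty":0,"tz":-0.01,"rx":0,"ry":0,"rz":0},{"jaw":0,"tx":0,"ty":0,"tz":-0.02,"rx":0,"ry":0,"rz":0},{"jaw":0,"tx":0,"ty":0,"tz":-0.03,"rx":0,"ry":0,"rz":0},{"jaw":0,"tx":0,"ty":0,"tz":-0.03,"rx":0,"ry":0,"rz":0},{"jaw":0,"tx":0,"ty":0,"tz":-0.02,"rx":0,"ry":0,"rz":0},{"jaw":0,"tx":0.002,"ty":0.02,"tz":0,"rx":0,"ry":0,"rz":0},{"jaw":0,"tx":0.006,"ty":0.04,"tz":0,"rx":0,"ry":0,"rz":0},{"jaw":0,"tx":0.006,"ty":0.05,"tz":0,"rx":0,"ry":0,"rz":0},{"jaw":0,"tx":0.006,"ty":0.05,"tz":0,"rx":0,"ry":0,"rz":0},{"jaw":0,"tx":0.006,"ty":0.05,"tz":0,"rx":0,"ry":0,"rz":0}]'; python3 -m creep '[{"jaw":0,"tx":0.006,"ty":0.05,"tz":0,"rx":0,"ry":0,"rz":0},{"jaw":0,"tx":0.006,"ty":0.05,"tz":0,"rx":0,"ry":0,"rz":0},{"jaw":0,"tx":0.006,"ty":0.045,"tz":0,"rx":0,"ry":0,"rz":0},{"jaw":0,"tx":0.001,"ty":0.03,"tz":0,"rx":0,"ry":0,"rz":0},{"jaw":0,"tx":0,"ty":0,"tz":0,"rx":0,"ry":0,"rz":7.3},{"jaw":0,"tx":0,"ty":0,"tz":0,"rx":0,"ry":0,"rz":7.3},{"jaw":0,"tx":0,"ty":0,"tz":0,"rx":0,"ry":0,"rz":7.3},{"jaw":0,"tx":0,"ty":0,"tz":0,"rx":0,"ry":0,"rz":0},{"jaw":0,"tx":0,"ty":0,"tz":0,"rx":0,"ry":0,"rz":0}]'
cat > cork.py <<'E'
from park import *
def cork(w=True):
  for n in ["top","scene"]+["wrist"]*w:
    p=imaging.grab_frame(n);X,Z,H,S,V,red,gr,ye,bl=masks(p);b=box(X,.33,.62,.2,.48)
    rp(p,n+" cork",(H>8)&(H<22)&(S>80)&(V>30)&b&(Z<.012),.003,X)
    m=(H>=21)&(H<34)&(S>130)&(V>40)&b&(Z>.02);
    if m.sum()>4: z=np.percentile(Z[big(m)],90);print("ztop",z.round(4));rp(p,n+" drawer",m&(Z>z-.008),z,X);rp(p,n+" fin",m&(X[...,0]<.44)&(Z>z-.008),z,X)
  return p
E
python3 - <<'E'
from cork import *
go(.4179,.3437,.016,76.3);save(cork(),"w6")
E
```

```text
t: 25.18
eef_pos: [0.4627, 0.1765, 0.1293]
ee_rot: [-0.228, 3.132, 0.001]
wrist_force: [1.0, -0.6, -0.8]
opening: 0.0095
grip_force: 59.2
t: 26.3
eef_pos: [0.4187, 0.3452, 0.1287]
ee_rot: [0.368, 3.12, 0.001]
wrist_force: [0.4, -0.1, -1.9]
opening: 0.0091
grip_force: 59.3
t 26.3 pos [0.4187 0.3452 0.1287] yaw 76.5 tilt 0.04 q [ 0.9884  0.3448 -0.3372  0.     -0.8881 -2.7943] tool move [ 0.0005 -0.0017  0.1127] rz 0.2292398747451756
top cork rect [463.3 333.7] [ 93.  153.7] 76.6 circ [462.9 332.9] 87.4 mean [460.4 323.4] z 0.0035 1894
ztop 0.1534
top drawer rect [478.4 329.1] [ 53.7 103. ] 76.3 circ [480.8 329.1] 54.0 mean [477.6 330.6] z 0.1524 398
top fin rect [434.6 331.3] [ 9.9 37.8] 0.3 circ [435.6 331.4] 19.3 mean [435.9 334.8] z 0.156 69
scene cork rect [465.  333.8] [100.  154.6] 76.4 circ [464.8 329.4] 86.1 mean [469.  329.1] z 0.0018 875
ztop 0.1536
scene drawer rect [468. 328.] [ 51.3 139.3] 76.5 circ [468.  325.9] 70.9 mean [474.1 327.6] z 0.1516 184
scene fin rect [421.7 343.8] [10.8 42.5] 67.0 circ [421.4 343. ] 21.3 mean [420.4 343.8] z 0.1592 36
wrist cork rect [449.1 356.2] [ 53.  110.3] 76.3 circ [454.6 378.9] 55.2 mean [446.8 364.9] z 0.0027 2521
ztop 0.1608
wrist drawer rect [420.1 343.6] [14.5 40.4] 76.4 circ [420.3 344.1] 20.5 mean [419.5 344.1] z 0.16 1951
wrist fin rect [420.1 343.6] [14.5 40.4] 76.4 circ [420.  343.5] 20.5 mean [419.2 344.1] z 0.16 1921
```

View pics/w6.png

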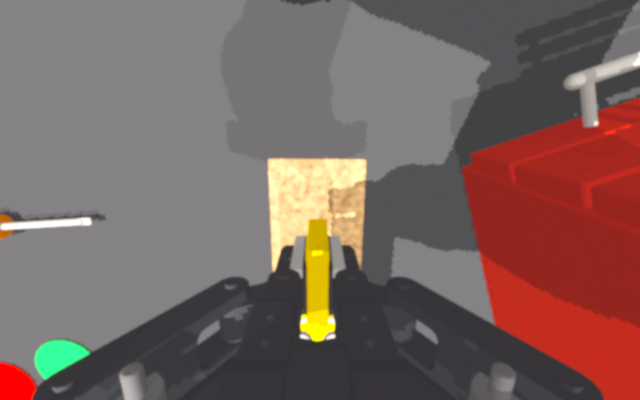

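The wrist view shows the fin gripped (317,265) in line with the cork (317,210), and the views agree within 3 mm. Lower it.

```bash
python3 -m creep '[{"jaw":0,"tx":0.001,"ty":0,"tz":0.02,"rx":0,"ry":0,"rz":0},{"jaw":0,"tx":0,"ty":0,"tz":0.035,"rx":0,"ry":0,"rz":0},{"jaw":0,"tx":0,"ty":0,"tz":0.025,"rx":0,"ry":0,"rz":0},{"jaw":0,"tx":0,"ty":0,"tz":0.015,"rx":0,"ry":0,"rz":0},{"jaw":0,"tx":0,"ty":0,"tz":0.01,"rx":0,"ry":0,"rz":0},{"jaw":0,"tx":0,"ty":0,"tz":0.003,"rx":0,"ry":0,"rz":0},{"jaw":0,"tx":0,"ty":0,"tz":0.002,"rx":0,"ry":0,"rz":0},{"jaw":0,"tx":0,"ty":0,"tz":0,"rx":0,"ry":0,"rz":0},{"jaw":0,"tx":0,"ty":0,"tz":0,"rx":0,"ry":0,"rz":0}]'
python3 - <<'E'
from cork import *
go(.4177,.344,.015,76.3)
E
```

```text
t: 27.58
eef_pos: [0.4177, 0.3455, 0.0188]
ee_rot: [0.371, 3.119, 0.001]
wrist_force: [-0.3, 0.1, -1.0]
opening: 0.0092
grip_force: 59.3
t 27.575 pos [0.4177 0.3455 0.0188] yaw 76.4 tilt 0.06 q [ 0.9903  0.4965 -0.4441  0.0001 -0.6291 -2.7979] tool move [-0.0003 -0.0015  0.0038] rz 0.1387760952661381
```

```bash
python3 -m creep '[{"jaw":0,"tx":0,"ty":-0.001,"tz":0.001,"rx":0,"ry":0,"rz":0},{"jaw":0,"tx":0,"ty":0,"tz":0.001,"rx":0,"ry":0,"rz":0},{"jaw":0,"tx":0,"ty":0,"tz":0.001,"rx":0,"ry":0,"rz":0},{"jaw":0,"tx":0,"ty":0,"tz":0,"rx":0,"ry":0,"rz":0}]'
python3 - <<'E'
from cork import *
cork(False)
E
```

```text
t: 28.08
eef_pos: [0.4173, 0.3442, 0.0153]
ee_rot: [-0.371, -3.12, 0.0]
wrist_force: [0.6, 0.5, 0.6]
opening: 0.0091
grip_force: 59.3
top cork rect [463.3 334.7] [ 94.7 152.7] 76.3 circ [462.9 334.2] 87.8 mean [470.8 315.3] z 0.0032 899
ztop 0.0415
top drawer rect [478. 328.] [ 52.2 101.5] 76.4 circ [480.3 327.5] 53.4 mean [476.7 329.2] z 0.0393 266
top fin rect [434.4 329.1] [ 9.  36.5] 0.3 circ [435.6 329.1] 18.5 mean [435.5 332.5] z 0.0433 50
scene cork rect [464.5 330.4] [ 93.1 153.9] 76.4 circ [464.  329.5] 86.7 mean [466.1 328.5] z 0.0017 409
ztop 0.043
scene drawer rect [424.5 339.4] [13.  48.8] 62.3 circ [422.7 335.9] 24.5 mean [423.9 339.8] z 0.0457 39
scene fin rect [424.5 339.4] [13.  48.8] 62.3 circ [422.7 335.9] 24.5 mean [422.4 340.1] z 0.0458 36
```

```bash
python3 -m creep '[{"jaw":0,"tx":0,"ty":0.002,"tz":0.001,"rx":0,"ry":0,"rz":0},{"jaw":0,"tx":0,"ty":0,"tz":0,"rx":0,"ry":0,"rz":0},{"jaw":0.15,"tx":0,"ty":0,"tz":0,"rx":0,"ry":0,"rz":0},{"jaw":0.25,"tx":0,"ty":0,"tz":0,"rx":0,"ry":0,"rz":0},{"jaw":0.35,"tx":0,"ty":0,"tz":0,"rx":0,"ry":0,"rz":0},{"jaw":0.35,"tx":0,"ty":0,"tz":-0.02,"rx":0,"ry":0,"rz":0},{"jaw":0.35,"tx":0,"ty":0,"tz":-0.05,"rx":0,"ry":0,"rz":0},{"jaw":0.35,"tx":0,"ty":0,"tz":-0.05,"rx":0,"ry":0,"rz":0},{"jaw":0.35,"tx":0,"ty":0,"tz":-0.05,"rx":0,"ry":0,"rz":0},{"jaw":0.35,"tx":0,"ty":0,"tz":0,"rx":0,"ry":0,"rz":0}]'
python3 - <<'E'
from cork import *
go(.4535,-.394,.19,111.5);save(cork(),"w7");park()
E
```

```text
t: 29.42
eef_pos: [0.4195, 0.3484, 0.1891]
ee_rot: [0.369, 3.114, 0.014]
wrist_force: [-0.3, 0.3, -0.2]
opening: 0.0297
grip_force: 0.0
t 29.425 pos [0.4195 0.3484 0.1891] yaw 76.5 tilt 0.61 q [ 0.9911  0.2803 -0.2597  0.0012 -1.0203 -2.7985] tool move [-0.2067 -0.7139 -0.0068] rz -35.01901527877999
top cork rect [463.2 334.3] [ 94.2 153.2] 76.6 circ [463.  334.2] 87.9 mean [451.5 327.3] z 0.0033 1284
ztop 0.0465
top drawer rect [423.1 342.8] [15.9 40.4] 82.0 circ [423.5 345.6] 20.2 mean [422.9 342.9] z 0.0468 100
top fin rect [421.8 342.6] [12.9 37.8] 75.9 circ [422.3 343.7] 19.4 mean [421.6 342.8] z 0.047 94
scene cork rect [468.5 348.9] [ 61.8 154.1] 71.1 circ [469.1 352.3] 78.0 mean [489.7 356.6] z 0.001 178
ztop 0.0437
scene drawer rect [421.8 337.7] [14.9 43.4] 72.1 circ [421.3 336.2] 22.5 mean [423.9 338.8] z 0.0455 40
scene fin rect [422.7 339.3] [13.7 44.4] 65.6 circ [421.3 336.2] 22.5 mean [422.2 338.9] z 0.0459 36
wrist cork rect [459.5 333.9] [ 91.8 146. ] 76.2 circ [457.8 334.1] 83.0 mean [435.  355.8] z 0.0026 2301
ztop 0.0466
wrist drawer rect [421.3 345.6] [16.  38.6] 76.4 circ [420.8 343.7] 19.7 mean [421.2 344.2] z 0.0465 398
wrist fin rect [420.7 343.2] [11.  38.6] 76.4 circ [420.8 343.6] 19.7 mean [420.7 344.1] z 0.0465 387
parkedcap rect [ 456.6 -391.4] [18.7 23. ] 0.3 circ [ 457.5 -390.8] 12.2 mean [ 456.9 -390.6] z 0.103 99
parkedtin rect [ 461.6 -291.7] [44.4 44.2] 44.5 circ [ 461.8 -291.2] 23.4 mean [ 461.3 -291.6] z 0.0891 364
```

View pics/w7.png

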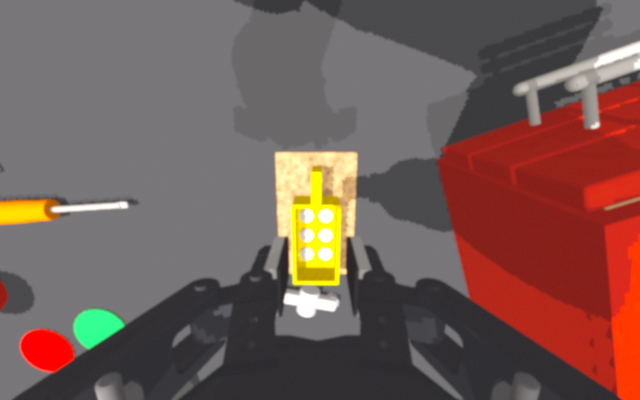

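The wrist view shows the drawer lying level and centred on the cork (box 317,240; fin 317,185), about 1–2 mm off. Now back to the bottle.

```bash
python3 -m creep '[{"jaw":0.35,"tx":-0.008,"ty":-0.025,"tz":0,"rx":0,"ry":0,"rz":0},{"jaw":0.35,"tx":-0.015,"ty":-0.051,"tz":0,"rx":0,"ry":0,"rz":0},{"jaw":0.35,"tx":-0.015,"ty":-0.051,"tz":0,"rx":0,"ry":0,"rz":0},{"jaw":0.5,"tx":-0.015,"ty":-0.051,"tz":0,"rx":0,"ry":0,"rz":0},{"jaw":0.8,"tx":-0.015,"ty":-0.051,"tz":0,"rx":0,"ry":0,"rz":0},{"jaw":0.8,"tx":-0.015,"ty":-0.051,"tz":0,"rx":0,"ry":0,"rz":0},{"jaw":0.8,"tx":-0.015,"ty":-0.051,"tz":0,"rx":0,"ry":0,"rz":0},{"jaw":0.8,"tx":-0.015,"ty":-0.051,"tz":0,"rx":0,"ry":0,"rz":0},{"jaw":0.8,"tx":-0.015,"ty":-0.051,"tz":0,"rx":0,"ry":0,"rz":0},{"jaw":0.8,"tx":-0.015,"ty":-0.051,"tz":0,"rx":0,"ry":0,"rz":0}]'; python3 -m creep '[{"jaw":0.8,"tx":-0.015,"ty":-0.051,"tz":0,"rx":0,"ry":0,"rz":0},{"jaw":0.8,"tx":-0.015,"ty":-0.051,"tz":0,"rx":0,"ry":0,"rz":0},{"jaw":0.8,"tx":-0.015,"ty":-0.051,"tz":0,"rx":0,"ry":0,"rz":0},{"jaw":0.8,"tx":-0.015,"ty":-0.051,"tz":0,"rx":0,"ry":0,"rz":0},{"jaw":0.8,"tx":0,"ty":-0.025,"tz":0,"rx":0,"ry":0,"rz":-8.7},{"jaw":0.8,"tx":0,"ty":0,"tz":0,"rx":0,"ry":0,"rz":-8.7},{"jaw":0.8,"tx":0,"ty":0,"tz":0,"rx":0,"ry":0,"rz":-8.7},{"jaw":0.8,"tx":0,"ty":0,"tz":0,"rx":0,"ry":0,"rz":-8.7},{"jaw":0.8,"tx":0,"ty":0,"tz":0,"rx":0,"ry":0,"rz":0},{"jaw":0.8,"tx":0,"ty":0,"tz":0,"rx":0,"ry":0,"rz":0}]'
python3 - <<'E'
from st import *
p=imaging.grab_frame("wrist");X,Z,H,S,V,red,gr,ye,bl=masks(p);b=box(X,.4,.52,-.46,-.22)
rp(p,"cap",(S<70)&(V>80)&b&(X[...,1]<-.34)&(Z>.085)&(Z<.12),.103,X);rp(p,"tin",b&(X[...,1]>-.34)&(Z>.08)&(Z<.1),.089,X)
go(.4535,-.3935,.043,111.5)
E
```

```text
t: 30.88
eef_pos: [0.4416, -0.1602, 0.1835]
ee_rot: [-0.372, -3.118, 0.0]
wrist_force: [1.4, 0.4, 0.2]
opening: 0.068
grip_force: 0.0
t: 32.12
eef_pos: [0.447, -0.3945, 0.1837]
ee_rot: [0.575, -3.088, -0.001]
wrist_force: [-0.2, 0.0, 0.7]
opening: 0.0682
grip_force: 0.0
cap rect [ 454.7 -393.9] [22.9 20.9] 21.0 circ [ 454.6 -393.5] 12.0 mean [ 454.7 -393.7] z 0.1026 596
tin rect [ 451.8 -293.6] [47.3 28.2] 72.3 circ [ 459.  -295.8] 24.1 mean [ 452.4 -294.1] z 0.0886 1226
t 32.175 pos [ 0.4473 -0.3945  0.1839] yaw 111.1 tilt 0.05 q [-0.4516  0.3736 -0.1336 -0.     -1.0644 -0.7505] tool move [-0.0063 -0.0014  0.1409] rz -0.3803507444174272
```

```bash
python3 -m creep '[{"jaw":0.8,"tx":-0.007,"ty":-0.002,"tz":0.03,"rx":0,"ry":0,"rz":0},{"jaw":0.8,"tx":0,"ty":0,"tz":0.05,"rx":0,"ry":0,"rz":0},{"jaw":0.8,"tx":0,"ty":0,"tz":0.04,"rx":0,"ry":0,"rz":0},{"jaw":0.8,"tx":0,"ty":0,"tz":0.024,"rx":0,"ry":0,"rz":0},{"jaw":0.8,"tx":0,"ty":0,"tz":0,"rx":0,"ry":0,"rz":0}]'; python3 -m creep '[{"jaw":0.3,"tx":0,"ty":0,"tz":0,"rx":0,"ry":0,"rz":0},{"jaw":0.3,"tx":0,"ty":0,"tz":0,"rx":0,"ry":0,"rz":0},{"jaw":0.3,"tx":0,"ty":0,"tz":0,"rx":0,"ry":0,"rz":0},{"jaw":0.3,"tx":0,"ty":0,"tz":0,"rx":0,"ry":0,"rz":0},{"jaw":0.3,"tx":0,"ty":0,"tz":0,"rx":0,"ry":0,"rz":0},{"jaw":0.3,"tx":0,"ty":0,"tz":0,"rx":0,"ry":0,"rz":0}]' 25; python3 -c "
from st import *
go(.565,-.0655,.19,8.3)"
```

```text
t: 32.8
eef_pos: [0.4536, -0.3931, 0.0382]
ee_rot: [0.576, -3.084, -0.005]
wrist_force: [0.2, -0.3, -0.2]
opening: 0.0685
grip_force: 0.0
t: 33.55
eef_pos: [0.456, -0.3943, 0.0419]
ee_rot: [-0.579, 3.086, -0.003]
wrist_force: [0.2, 1.6, 5.9]
opening: 0.0434
grip_force: 26.2
t 33.55 pos [ 0.456  -0.3943  0.0419] yaw 111.3 tilt 0.16 q [-0.4445  0.5389 -0.2724  0.0006 -0.7568 -0.7556] tool move [-0.2211  0.2666 -0.1483] rz -77.0396030740404
```

```bash
python3 -m creep '[{"jaw":0.3,"tx":0,"ty":0,"tz":-0.02,"rx":0,"ry":0,"rz":0},{"jaw":0.3,"tx":0,"ty":0,"tz":-0.04,"rx":0,"ry":0,"rz":0},{"jaw":0.3,"tx":0,"ty":0,"tz":-0.05,"rx":0,"ry":0,"rz":0},{"jaw":0.3,"tx":0,"ty":0,"tz":-0.04,"rx":0,"ry":0,"rz":0},{"jaw":0.3,"tx":-0.027,"ty":0.033,"tz":0,"rx":0,"ry":0,"rz":0},{"jaw":0.3,"tx":-0.028,"ty":0.033,"tz":0,"rx":0,"ry":0,"rz":0},{"jaw":0.3,"tx":-0.028,"ty":0.033,"tz":0,"rx":0,"ry":0,"rz":0},{"jaw":0.3,"tx":-0.028,"ty":0.034,"tz":0,"rx":0,"ry":0,"rz":0},{"jaw":0.3,"tx":-0.028,"ty":0.034,"tz":0,"rx":0,"ry":0,"rz":0},{"jaw":0.3,"tx":-0.028,"ty":0.034,"tz":0,"rx":0,"ry":0,"rz":0}]'; python3 -m creep '[{"jaw":0.3,"tx":-0.027,"ty":0.033,"tz":0,"rx":0,"ry":0,"rz":0},{"jaw":0.3,"tx":-0.027,"ty":0.033,"tz":0,"rx":0,"ry":0,"rz":0},{"jaw":0.3,"tx":0,"ty":0,"tz":0,"rx":0,"ry":0,"rz":-9.6},{"jaw":0.3,"tx":0,"ty":0,"tz":0,"rx":0,"ry":0,"rz":-9.6},{"jaw":0.3,"tx":0,"ty":0,"tz":0,"rx":0,"ry":0,"rz":-9.6},{"jaw":0.3,"tx":0,"ty":0,"tz":0,"rx":0,"ry":0,"rz":-9.6},{"jaw":0.3,"tx":0,"ty":0,"tz":0,"rx":0,"ry":0,"rz":-9.6},{"jaw":0.3,"tx":0,"ty":0,"tz":0,"rx":0,"ry":0,"rz":-9.6},{"jaw":0.3,"tx":0,"ty":0,"tz":0,"rx":0,"ry":0,"rz":-9.6},{"jaw":0.3,"tx":0,"ty":0,"tz":0,"rx":0,"ry":0,"rz":-9.6}]'; python3 -m creep '[{"jaw":0.3,"tx":0,"ty":0,"tz":0,"rx":0,"ry":0,"rz":0}]'; python3 -c "
from st import *
go(.565,-.0655,.034,8.3)"
```

```text
t: 34.8
eef_pos: [0.5377, -0.1445, 0.1899]
ee_rot: [0.578, -3.087, -0.001]
wrist_force: [0.2, 0.0, -1.6]
opening: 0.0434
grip_force: 26.0
t: 36.05
eef_pos: [0.5638, -0.065, 0.1898]
ee_rot: [2.376, -2.054, -0.002]
wrist_force: [0.4, 0.7, -0.9]
opening: 0.0431
grip_force: 26.1
t: 36.17
eef_pos: [0.5639, -0.0649, 0.1899]
ee_rot: [2.369, -2.063, -0.001]
wrist_force: [-0.7, -0.2, -1.8]
opening: 0.0433
grip_force: 26.1
t 36.175 pos [ 0.5639 -0.0649  0.1899] yaw -172.1 tilt 0.06 q [ 0.1705  0.3216 -0.1965 -0.0005 -1.0535 -0.0324] tool move [ 0.0008 -0.0012  0.1559] rz -0.3983349128761233
```

```bash
python3 -m creep '[{"jaw":0.3,"tx":0.001,"ty":-0.001,"tz":0.03,"rx":0,"ry":0,"rz":0},{"jaw":0.3,"tx":0,"ty":0,"tz":0.05,"rx":0,"ry":0,"rz":0},{"jaw":0.3,"tx":0,"ty":0,"tz":0.04,"rx":0,"ry":0,"rz":0},{"jaw":0.3,"tx":0,"ty":0,"tz":0.02,"rx":0,"ry":0,"rz":0},{"jaw":0.3,"tx":0,"ty":0,"tz":0.01,"rx":0,"ry":0,"rz":0},{"jaw":0.3,"tx":0,"ty":0,"tz":0.002,"rx":0,"ry":0,"rz":0},{"jaw":0.3,"tx":0,"ty":0,"tz":0,"rx":0,"ry":0,"rz":0},{"jaw":0.3,"tx":0,"ty":0,"tz":0,"rx":0,"ry":0,"rz":0}]';python3 -c "
from st import *
go(.565,-.0655,.034,8.3)"
```

```text
t: 37.17
eef_pos: [0.5662, -0.0657, 0.0394]
ee_rot: [-2.37, 2.06, -0.002]
wrist_force: [-0.3, -0.1, -1.5]
opening: 0.0433
grip_force: 26.1
t 37.175 pos [ 0.5662 -0.0657  0.0394] yaw -172.0 tilt 0.12 q [ 0.1686  0.5    -0.3586  0.0002 -0.71   -0.0288] tool move [-0.0004  0.0012  0.0054] rz -0.2826277279615397
```

```bash
python3 -m creep '[{"jaw":0.3,"tx":0,"ty":0.001,"tz":0.002,"rx":0,"ry":0,"rz":0},{"jaw":0.3,"tx":0,"ty":0,"tz":0.001,"rx":0,"ry":0,"rz":0},{"jaw":0.3,"tx":0,"ty":0,"tz":0.001,"rx":0,"ry":0,"rz":0},{"jaw":0.3,"tx":0,"ty":0,"tz":0.001,"rx":0,"ry":0,"rz":0},{"jaw":0.3,"tx":0,"ty":0,"tz":0,"rx":0,"ry":0,"rz":0}]'
```

```text
t: 37.8
eef_pos: [0.5645, -0.066, 0.0339]
ee_rot: [2.372, -2.06, 0.0]
wrist_force: [-2.3, -0.1, 4.9]
opening: 0.0432
grip_force: 26.5
```

```bash
python3 -m creep '[{"jaw":0.55,"tx":0,"ty":0,"tz":0,"rx":0,"ry":0,"rz":0},{"jaw":0.65,"tx":0,"ty":0,"tz":0,"rx":0,"ry":0,"rz":0},{"jaw":0.8,"tx":0,"ty":0,"tz":0,"rx":0,"ry":0,"rz":0},{"jaw":0.8,"tx":0,"ty":0,"tz":0,"rx":0,"ry":0,"rz":0},{"jaw":0.8,"tx":0,"ty":0,"tz":-0.02,"rx":0,"ry":0,"rz":0},{"jaw":0.8,"tx":0,"ty":0,"tz":-0.04,"rx":0,"ry":0,"rz":0},{"jaw":0.8,"tx":0,"ty":0,"tz":-0.05,"rx":0,"ry":0,"rz":0},{"jaw":0.8,"tx":0,"ty":0,"tz":-0.04,"rx":0,"ry":0,"rz":0},{"jaw":0.8,"tx":0,"ty":0,"tz":0,"rx":0,"ry":0,"rz":9.6},{"jaw":0.8,"tx":0,"ty":0,"tz":0,"rx":0,"ry":0,"rz":9.6}]'; python3 -m creep '[{"jaw":0.8,"tx":0,"ty":0,"tz":0,"rx":0,"ry":0,"rz":9.6},{"jaw":0.8,"tx":0,"ty":0,"tz":0,"rx":0,"ry":0,"rz":9.6},{"jaw":0.8,"tx":0,"ty":0,"tz":0,"rx":0,"ry":0,"rz":9.6},{"jaw":0.8,"tx":0,"ty":0,"tz":0,"rx":0,"ry":0,"rz":9.6},{"jaw":0.8,"tx":0,"ty":0,"tz":0,"rx":0,"ry":0,"rz":9.6},{"jaw":0.8,"tx":0,"ty":0,"tz":0,"rx":0,"ry":0,"rz":9.6},{"jaw":0.8,"tx":0.036,"ty":-0.035,"tz":0,"rx":0,"ry":0,"rz":0},{"jaw":0.8,"tx":0.036,"ty":-0.035,"tz":0,"rx":0,"ry":0,"rz":0},{"jaw":0.8,"tx":0.036,"ty":-0.035,"tz":0,"rx":0,"ry":0,"rz":0},{"jaw":0.8,"tx":0.036,"ty":-0.035,"tz":0,"rx":0,"ry":0,"rz":0}]'; python3 -m creep '[{"jaw":0.8,"tx":0.036,"ty":-0.035,"tz":0,"rx":0,"ry":0,"rz":0},{"jaw":0.8,"tx":0,"ty":0,"tz":0,"rx":0,"ry":0,"rz":0},{"jaw":0.8,"tx":0,"ty":0,"tz":0,"rx":0,"ry":0,"rz":0}]'
python3 - <<'E'
from st import *
p=imaging.grab_frame("wrist");X,Z,H,S,V,red,gr,ye,bl=masks(p);b=box(X,.4,.52,-.34,-.22)
rp(p,"tin",b&(Z>.083)&(Z<.095),.089,X)
go(.459,-.2945,.039,111.5)
p=imaging.grab_frame("top");X,Z,H,S,V,red,gr,ye,bl=masks(p);g=box(X,.5,.62,-.12,.0)
rp(p,"homecap",(S<70)&(V>100)&g&(Z>.08),.095,X);rp(p,"homeR",red&g&(Z<.012),.003,X)
E
```

```text
t: 39.05
eef_pos: [0.5646, -0.0659, 0.1841]
ee_rot: [-1.987, 2.432, -0.001]
wrist_force: [0.4, -0.0, 0.3]
opening: 0.0684
grip_force: 0.0
t: 40.3
eef_pos: [0.4802, -0.2498, 0.1834]
ee_rot: [-0.579, 3.087, -0.0]
wrist_force: [1.2, -0.8, -0.2]
opening: 0.0685
grip_force: 0.0
t: 40.67
eef_pos: [0.46, -0.2943, 0.1832]
ee_rot: [-0.578, 3.088, 0.0]
wrist_force: [-0.5, 0.7, 0.8]
opening: 0.0687
grip_force: 0.0
tin rect [ 460.1 -293.8] [43.9 44.2] 84.4 circ [ 459.8 -293.8] 22.6 mean [ 459.7 -294.1] z 0.0886 2119
t 40.725 pos [ 0.4603 -0.2938  0.1833] yaw 111.3 tilt 0.01 q [-0.2712  0.2921 -0.2582 -0.0002 -1.0204 -0.9285] tool move [ 0.0015 -0.0002  0.1443] rz -0.24268870738018222
homecap rect [ 578.5 -199.3] [103.8  81.1] 0.2 circ [ 571.7 -199.3] 60.6 mean [ 570.6 -203.2] z 0.5218 1395
homeR rect [565.1 -64.3] [67.1 71.5] 0.1 circ [565.  -64.3] 36.1 mean [560.1 -59.8] z 0.0034 350
```

TCP is directly over the tin; descend and grip.

```bash
python3 -m creep '[{"jaw":0.8,"tx":0,"ty":0,"tz":0.03,"rx":0,"ry":0,"rz":0},{"jaw":0.8,"tx":0,"ty":0,"tz":0.05,"rx":0,"ry":0,"rz":0},{"jaw":0.8,"tx":0,"ty":0,"tz":0.04,"rx":0,"ry":0,"rz":0},{"jaw":0.8,"tx":0,"ty":0,"tz":0.025,"rx":0,"ry":0,"rz":0},{"jaw":0.8,"tx":0,"ty":0,"tz":0,"rx":0,"ry":0,"rz":0}]'; python3 -m creep '[{"jaw":0.3,"tx":0,"ty":0,"tz":0,"rx":0,"ry":0,"rz":0},{"jaw":0.3,"tx":0,"ty":0,"tz":0,"rx":0,"ry":0,"rz":0},{"jaw":0.3,"tx":0,"ty":0,"tz":0,"rx":0,"ry":0,"rz":0},{"jaw":0.3,"tx":0,"ty":0,"tz":0,"rx":0,"ry":0,"rz":0},{"jaw":0.3,"tx":0,"ty":0,"tz":0,"rx":0,"ry":0,"rz":0},{"jaw":0.3,"tx":0,"ty":0,"tz":0,"rx":0,"ry":0,"rz":0}]' 30; python3 -c "
from st import *
go(.553,.018,.19,8.3)"
```

```text
t: 41.4
eef_pos: [0.4593, -0.2929, 0.0365]
ee_rot: [0.581, -3.083, -0.004]
wrist_force: [0.6, 0.2, 0.1]
opening: 0.0685
grip_force: 0.0
t: 42.15
eef_pos: [0.4613, -0.2942, 0.0398]
ee_rot: [-0.579, 3.085, -0.002]
wrist_force: [0.1, 3.9, 6.2]
opening: 0.0445
grip_force: 31.3
t 42.15 pos [ 0.4613 -0.2942  0.0398] yaw 111.3 tilt 0.17 q [-0.2714  0.4697 -0.4166 -0.0002 -0.6815 -0.9282] tool move [-0.1991  0.2574 -0.1501] rz -77.04073651068279
```

```bash
python3 -m creep '[{"jaw":0.3,"tx":0,"ty":0,"tz":-0.02,"rx":0,"ry":0,"rz":0},{"jaw":0.3,"tx":0,"ty":0,"tz":-0.04,"rx":0,"ry":0,"rz":0},{"jaw":0.3,"tx":0,"ty":0,"tz":-0.05,"rx":0,"ry":0,"rz":0},{"jaw":0.3,"tx":0,"ty":0,"tz":-0.04,"rx":0,"ry":0,"rz":0},{"jaw":0.3,"tx":-0.025,"ty":0.032,"tz":0,"rx":0,"ry":0,"rz":0},{"jaw":0.3,"tx":-0.025,"ty":0.032,"tz":0,"rx":0,"ry":0,"rz":0},{"jaw":0.3,"tx":-0.025,"ty":0.032,"tz":0,"rx":0,"ry":0,"rz":0},{"jaw":0.3,"tx":-0.025,"ty":0.032,"tz":0,"rx":0,"ry":0,"rz":0},{"jaw":0.3,"tx":-0.025,"ty":0.032,"tz":0,"rx":0,"ry":0,"rz":0},{"jaw":0.3,"tx":-0.025,"ty":0.032,"tz":0,"rx":0,"ry":0,"rz":0}]'; python3 -m creep '[{"jaw":0.3,"tx":-0.025,"ty":0.032,"tz":0,"rx":0,"ry":0,"rz":0},{"jaw":0.3,"tx":-0.024,"ty":0.032,"tz":0,"rx":0,"ry":0,"rz":0},{"jaw":0.3,"tx":0,"ty":0,"tz":0,"rx":0,"ry":0,"rz":-9.6},{"jaw":0.3,"tx":0,"ty":0,"tz":0,"rx":0,"ry":0,"rz":-9.6},{"jaw":0.3,"tx":0,"ty":0,"tz":0,"rx":0,"ry":0,"rz":-9.6},{"jaw":0.3,"tx":0,"ty":0,"tz":0,"rx":0,"ry":0,"rz":-9.6},{"jaw":0.3,"tx":0,"ty":0,"tz":0,"rx":0,"ry":0,"rz":-9.6},{"jaw":0.3,"tx":0,"ty":0,"tz":0,"rx":0,"ry":0,"rz":-9.6},{"jaw":0.3,"tx":0,"ty":0,"tz":0,"rx":0,"ry":0,"rz":-9.6},{"jaw":0.3,"tx":0,"ty":0,"tz":0,"rx":0,"ry":0,"rz":-9.6}]'; python3 -m creep '[{"jaw":0.3,"tx":0,"ty":0,"tz":0,"rx":0,"ry":0,"rz":0}]'
python3 - <<'E'
from st import *
go(.553,.018,.032,8.3)
p=imaging.grab_frame("wrist");X,Z,H,S,V,red,gr,ye,bl=masks(p);g=box(X,.5,.62,-.12,.0)
rp(p,"homecap",(S<70)&(V>100)&g&(Z>.08)&(Z<.11),.095,X);rp(p,"homeR",red&g&(Z<.012),.003,X)
E
```

```text
t: 43.4
eef_pos: [0.53, -0.0599, 0.1879]
ee_rot: [0.578, -3.087, -0.0]
wrist_force: [1.4, -0.2, -2.7]
opening: 0.0442
grip_force: 31.4
t: 44.65
eef_pos: [0.5522, 0.0161, 0.1877]
ee_rot: [2.376, -2.054, -0.001]
wrist_force: [-0.4, 1.0, -2.0]
opening: 0.0444
grip_force: 31.4
t: 44.78
eef_pos: [0.5523, 0.0161, 0.1878]
ee_rot: [2.368, -2.063, -0.001]
wrist_force: [0.2, -0.1, -1.8]
opening: 0.0443
grip_force: 31.4
t 44.775 pos [0.5523 0.0161 0.1878] yaw -172.1 tilt 0.07 q [ 0.3224  0.2989 -0.2356 -0.0003 -1.0374 -0.1846] tool move [-0.0018 -0.0011  0.1558] rz -0.41098251761462734
homecap rect [565.1 -66.4] [20.5 20.7] 7.9 circ [565.2 -66.5] 10.9 mean [565.1 -66.6] z 0.0947 666
homeR rect [564.6 -65.9] [69.9 69.2] 7.9 circ [564.5 -65.8] 35.2 mean [563.4 -62.1] z 0.0025 1489
```

The bottle is within 1 mm of its mat's centre. Lower the tin.

```bash
python3 -m creep '[{"jaw":0.3,"tx":-0.002,"ty":0,"tz":0.03,"rx":0,"ry":0,"rz":0},{"jaw":0.3,"tx":0,"ty":0,"tz":0.05,"rx":0,"ry":0,"rz":0},{"jaw":0.3,"tx":0,"ty":0,"tz":0.04,"rx":0,"ry":0,"rz":0},{"jaw":0.3,"tx":0,"ty":0,"tz":0.02,"rx":0,"ry":0,"rz":0},{"jaw":0.3,"tx":0,"ty":0,"tz":0.01,"rx":0,"ry":0,"rz":0},{"jaw":0.3,"tx":0,"ty":0,"tz":0.002,"rx":0,"ry":0,"rz":0},{"jaw":0.3,"tx":0,"ty":0,"tz":0,"rx":0,"ry":0,"rz":0},{"jaw":0.3,"tx":0,"ty":0,"tz":0,"rx":0,"ry":0,"rz":0}]';python3 -c "
from st import *
go(.553,.018,.032,8.3)"
```

```text
t: 45.82
eef_pos: [0.5533, 0.0186, 0.0373]
ee_rot: [-2.37, 2.06, -0.002]
wrist_force: [-1.2, -0.2, -3.3]
opening: 0.0443
grip_force: 31.5
t 45.825 pos [0.5533 0.0186 0.0373] yaw -172.0 tilt 0.12 q [ 0.3265  0.482  -0.4019  0.0001 -0.6848 -0.1867] tool move [0.0006 0.0004 0.0053] rz -0.28183897446012907
```

```bash
python3 -m creep '[{"jaw":0.3,"tx":0,"ty":0,"tz":0.002,"rx":0,"ry":0,"rz":0},{"jaw":0.3,"tx":0,"ty":0,"tz":0.001,"rx":0,"ry":0,"rz":0},{"jaw":0.3,"tx":0,"ty":0,"tz":0.001,"rx":0,"ry":0,"rz":0},{"jaw":0.3,"tx":0,"ty":0,"tz":0.001,"rx":0,"ry":0,"rz":0},{"jaw":0.3,"tx":0,"ty":0,"tz":0,"rx":0,"ry":0,"rz":0}]'
```

```text
t: 46.45
eef_pos: [0.5526, 0.0184, 0.0319]
ee_rot: [2.372, -2.06, 0.0]
wrist_force: [-2.4, 0.3, 4.0]
opening: 0.0444
grip_force: 31.9
```

```bash
python3 -m creep '[{"jaw":0.55,"tx":0,"ty":0,"tz":0,"rx":0,"ry":0,"rz":0},{"jaw":0.65,"tx":0,"ty":0,"tz":0,"rx":0,"ry":0,"rz":0},{"jaw":0.8,"tx":0,"ty":0,"tz":0,"rx":0,"ry":0,"rz":0},{"jaw":0.8,"tx":0,"ty":0,"tz":0,"rx":0,"ry":0,"rz":0},{"jaw":0.8,"tx":0,"ty":0,"tz":-0.02,"rx":0,"ry":0,"rz":0},{"jaw":0.8,"tx":0,"ty":0,"tz":-0.04,"rx":0,"ry":0,"rz":0},{"jaw":0.8,"tx":0,"ty":0,"tz":-0.05,"rx":0,"ry":0,"rz":0},{"jaw":0.8,"tx":0,"ty":0,"tz":-0.05,"rx":0,"ry":0,"rz":0},{"jaw":0.8,"tx":0.05,"ty":0,"tz":0,"rx":0,"ry":0,"rz":0},{"jaw":0.8,"tx":0.05,"ty":0,"tz":0,"rx":0,"ry":0,"rz":0}]'; python3 -m creep '[{"jaw":0.8,"tx":0.05,"ty":0,"tz":0,"rx":0,"ry":0,"rz":0},{"jaw":0.8,"tx":0.05,"ty":0,"tz":0,"rx":0,"ry":0,"rz":0},{"jaw":0.8,"tx":0,"ty":0,"tz":0,"rx":0,"ry":0,"rz":0},{"jaw":0.8,"tx":0,"ty":0,"tz":0,"rx":0,"ry":0,"rz":0}]'
python3 - <<'E'
from cork import *
cork(False)
p=imaging.grab_frame("top");save(p,"end");X,Z,H,S,V,red,gr,ye,bl=masks(p);g=box(X,.5,.62,-.03,.08)
rp(p,"tintop",g&(Z>.074)&(Z<.09),.081,X);rp(p,"homeG",gr&g&(Z<.012),.003,X);rp(p,"blue",bl&box(X,.55,.68,-.1,.12),.043,X)
E
```

```text
t: 47.7
eef_pos: [0.567, -0.081, 0.1924]
ee_rot: [-2.372, 2.057, -0.002]
wrist_force: [0.6, -0.8, 0.4]
opening: 0.0683
grip_force: 0.0
t: 48.2
eef_pos: [0.5802, -0.1795, 0.191]
ee_rot: [2.371, -2.061, -0.001]
wrist_force: [0.4, -0.3, -0.1]
opening: 0.0679
grip_force: 0.0
top cork rect [463.4 334.4] [ 94.3 153.5] 76.5 circ [462.9 334. ] 87.8 mean [451.8 327.8] z 0.0035 1284
ztop 0.0464
top drawer rect [423.2 342.1] [18.2 41.8] 63.1 circ [422.3 340.3] 21.3 mean [423.1 341.8] z 0.0465 103
top fin rect [423.2 342.1] [18.2 41.8] 63.1 circ [422.3 340.3] 21.3 mean [422.8 341.9] z 0.0466 101
scene cork rect [464.4 330.3] [ 93.2 154.2] 76.3 circ [463.8 330.1] 87.3 mean [469.3 323.3] z 0.0018 541
ztop 0.0427
scene drawer rect [431.1 332. ] [21.9 67. ] 50.6 circ [426.8 326.8] 33.5 mean [427.2 332.9] z 0.0429 52
scene fin rect [426.2 336.4] [21.3 54.1] 51.8 circ [421.3 330.1] 27.2 mean [423.7 336.3] z 0.0435 44
tintop none
homeG none
blue rect [601.2  62. ] [25.5  9.2] 0.5 circ [601.4  62.1] 13.3 mean [602.2  61.3] z 0.0481 50
```

View pics/end.png

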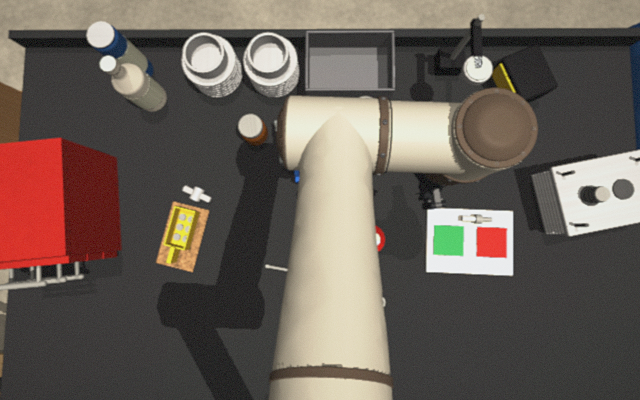

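The top view shows the drawer on the cork (182,232) and the park mats empty, but the arm hides the centre. I'll check the tin in the wrist view.

Run:
```python
from w import *
p=imaging.grab_frame("wrist");save(p,"w8");X,Z,H,S,V,red,gr,ye,bl=masks(p)
rp(p,"tin",box(X,.5,.62,-.03,.08)&(Z>.074)&(Z<.09),.081,X);rp(p,"cap",(S<70)&(V>100)&box(X,.5,.62,-.12,0)&(Z>.08)&(Z<.11),.095,X)
p=imaging.grab_frame("scene");X,Z,H,S,V,red,gr,ye,bl=masks(p);g=box(X,.5,.62,-.03,.08)
rp(p,"s tin",g&(Z>.074)&(Z<.09),.081,X);rp(p,"s homeG",gr&g&(Z<.012),.003,X);rp(p,"s blue",bl&box(X,.55,.68,-.1,.12),.043,X)
cv2.imwrite("pics/s3.png",cv2.cvtColor(cv2.resize(p["color"][130:280,230:430],None,fx=4,fy=4),cv2.COLOR_RGB2BGR))
```

```text
tin none
cap rect [565.8 -70.6] [20.1 27.9] 8.1 circ [565.4 -70.8] 14.3 mean [565.8 -70.7] z 0.0945 473
s tin rect [556.6  12.5] [43.9 45.8] 78.8 circ [556.8  13.5] 24.7 mean [556.1  13. ] z 0.0796 179
s homeG rect [558.3  15.1] [68.9 57.3] 78.8 circ [554.4  15.7] 36.1 mean [565.   15.9] z 0.0022 210
s blue rect [617.2  64.8] [44.5 52.7] 71.2 circ [615.2  57.7] 29.7 mean [615.2  56. ] z 0.0415 107
```

View pics/s3.png

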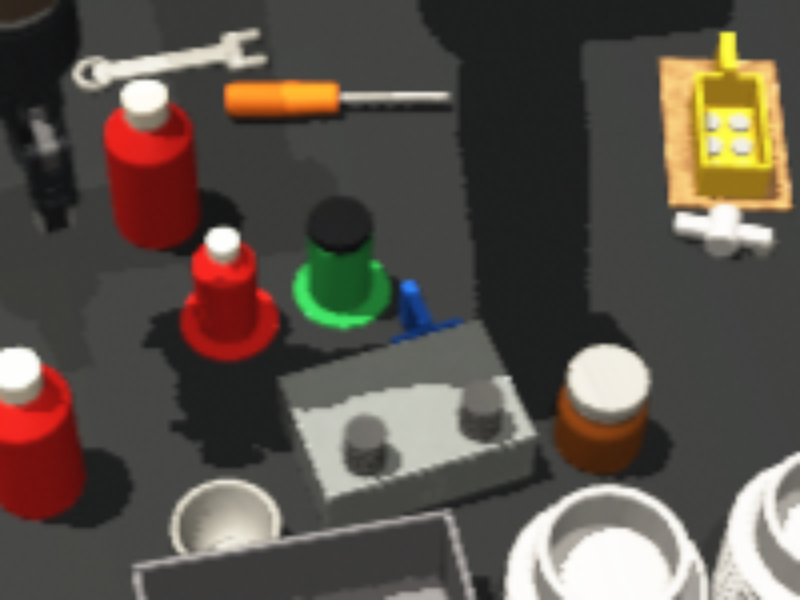

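The scene crop shows the bottle (222,290) and tin (340,260) upright in the middle of their round mats, the blue drawer in place, and the yellow one on the cork. Hand in.

```bash
python3 -c "
from plant import manip
print(manip.hand_in())"
```

```text
the job is handed in; nothing more can be done
None
```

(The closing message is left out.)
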